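# Tighten a walled-in union nut with a ring wrench, stroke by stroke

### The arm

A 7-joint arm with a two-finger parallel gripper is mounted at the origin on a cart in front of the work surface, level with it; the furniture and walls round the work are solid. World frame = base frame: x ahead of the robot, y to its left, z up, the work surface at z = 0. Lengths are in mm, angles in rad, forces in N, time in s.
With the tool pointing down it reaches from about 425 to 875 mm from the base axis. Payload 4.7 kg.
Tool frame: the origin (TCP) lies midway between the tips of the shut fingers; the grasp point (between the pads) lies 19 mm behind it; z points along the fingers, y is the line along which they close (so a half turn about z gives the same grasp; the last joint's range is limited). The gripper opens to 85 mm and grips with 20 to 120 N. Pads are 22 mm wide; open, the fingers measure 114 mm over their backs; the gripper's body (76 mm by 85 mm) begins 54 mm behind the grasp point. The pads swing forward as they close: fully open they stand 13 mm farther back than shut.
Start: joints at [-1.152, 0.321, -0.07, 1.45, 0.023, 1.371, -0.057], TCP at [256.021, 597.477, 231.349] pointing down, gripper open.
Joint ranges: [-2.86, 2.86], [-0.3, 2.09], [-1.38, 1.24], [0.06, 2.45], [-1.56, 4.7], [0.09, 2.05], [-2.69, 2.69]. Speed limits (rad/s): [2.57, 2.57, 3.14, 3.14, 3.14, 3.14, 3.14].

### API

Orientations are given as a 3x3 rotation matrix whose columns are the frame's x, y, z axes.
In Python, from workcell import ctrl gives the robot as it stands.
- The arm moves only by the tool play_rows, never from a script. Its argument "motion" is a list of rows, each a list of 7 numbers: the turn, a rotation vector about the tool's x, y, z in rad, then the shift along the tool's x, y, z in cm, then the opening, from -1 (shut) to 1 (fully open). In form: [[rx, ry, rz, x, y, z, grip], ...]. A call has 1 to 12 rows; each row shifts and turns the commanded pose from where the row before left it, along the tool's axes as they then stand; what a row does not reach is not made up. A row lasts 1/12 s, in which the tool goes at most 41.7 mm and 7.16 degrees, less where a joint would pass 70% of its speed; a pose out of reach is approached as far as the arm can. A call is refused whole if a number of a shift passes 4.17 or a number of a turn 0.125, either way. A call with a gripper value outside its range is refused whole. The fingers move at their own pace and stop on an object; "newtons" is the grip in N (left out, the last holds). Time passes only in rows, so rows that do not move let the fingers close. It gives the time, the measured TCP pose, the force, the opening and the grip force at its end, in the units of the state.
- ctrl.observe(): the state, without advancing time (a new reading comes with each control period).
- ctrl.grab_frame(name): name is "scene" or "side" or "wrist"; returns a dict with "color" (400x640x3 uint8, red, green, blue), "range_z" (400x640 float32, mm along the optical axis (not along the pixel's ray), 0 where there is no reading), "intrinsics" (3x3 intrinsics, pixels), "R" (3x3) and "t" (3): a world point X has camera coordinates R X + t. Camera axes: x right, y down, z forward; pixel columns grow to the right and rows downward; lengths in mm; the calibration is good to about 2 mm. A picture is of the moment at which its call begins.
- ctrl.job_done(): hands the job in; it is judged then, once.
The state is a dict: "time": time; "joint_pos": joint angles; "dq": joint speeds; "tau": joint torques, N m; "tool_pos": TCP position; "ee_rot": TCP orientation; "wrist_force": force on the tool from outside, world axes, zero at the start; "ft_torque": the same for the moment, N m; "opening": finger opening in mm; "gripper_force": force on a finger pad.
Only numpy, scipy, OpenCV 4.12 (cv2) and the standard library are available. Lean on these libraries where they do the work, as an engineer would, in place of code of your own. Each camera call takes 0.05 s, during which the arm holds its last target. There are 200 camera calls.

### The job

Tighten the big brass hexagon nut of the air-line fitting in the blue bracket with the orange ring wrench, clockwise seen from above, until it comes up against its stop. The bracket's cheeks leave only a short swing, so lift the wrench off and reseat it on the nut for each stroke. When the nut is fully tight, lay the wrench flat on the bench beside the bracket, and leave the jar, the dish and the tape roll where they are.

Things in the scene. Friction and masses are not known exactly. Their poses are not given: they have to be found in the camera images.
- wrench: Orange ring wrench, loose, about 0.2 kg, flat on the bench at first; 16 mm thick all over. Origin: centre of the ring's underside, z up, x along the straight handle. Hexagonal hole 54 mm across flats with two corners on the x axis; it fits the nut within about 8 degrees either way. Ring 82 mm over its outer corners; handle 18 mm wide, to 165 mm out.
- wrench_grip (a point): Point in the wrench's black rubber sleeve (22 mm wide, 82 to 138 mm from the ring centre) where it is well gripped across its width, 100 mm along x from the wrench's origin, 8 mm above the underside; axes as the wrench's.
- bracket: Blue bracket fixed to the bench, base 124 x 156 x 14 mm. Origin: on the bench, on the nut's axis; z up. Its mouth faces local -x: a handle in the middle of the mouth points along -x. A rear wall (51 to 61 mm behind the axis) and two cheeks beside the mouth (47 to 74 mm from the axis), all 80 mm high, stop the handle at 42 degrees to either side of the mouth's middle.
- nut_seat (a point): Point on the nut's axis 26 mm above the bench, on the fixed round flange (74 mm across) under the nut: the wrench's origin comes here when fully seated. Axes as the bracket's. The brass hexagon, 50 mm across flats, stands 0 to 19 mm above it, its top 8 mm bevelled all round; a wrench that does not match its flats stays up on the bevel, 12 to 19 mm high.
- nut_nose (a point): Point on the nut's axis 56 mm above the bench, the top of the round steel nose (46 mm across, tapered at its tip, 11 mm high) above the hexagon; it guides the ring before the hexagon meets. Axes as the bracket's. Which way the hexagon's flats face differs from one fitting to the next and the joint value does not tell it: find it by feel or by sight.
- nut (a joint): How far the nut is turned, rad: grows clockwise seen from above; 2.40 is the hard stop, fully tight. It starts between 0.3 and 0.8, drags with about 0.3 N m and stays where it is left.
- paste_jar: Bystander: teal jar, 59 mm across, 47 mm high; origin under its centre.
- steel_dish: Bystander: shallow steel dish, 90 mm across, 14 mm high; origin under its centre.
- tape_roll: Bystander: black tape roll lying flat, 58 mm across, 19 mm high; origin under its centre.

How it is judged:
By the outcome, as a careful person would: the job done as asked, in the order asked, and still so for the second after the job is handed in, with the robot touching nothing.
It also fails if it takes over 69 s, if anything falls off the work surface, if the arm or the gripper's body presses on something with over 40 N, if the wrist force passes 120 N, or if a joint passes its speed limit or range.

## Working session

There is one attempt and no reset: what is moved stays moved. The work goes in short steps, Python scripts to look and compute and a tool call to move; the robot and the scene stay as the last step left them, time stands still between calls to the robot, and variables do not carry over. Pictures are saved under pics/ and viewed, at most 10 in all, crops included, and the job is handed in when it is done.

Besides the shell and the picture viewer there is one more tool, called after "Emit:" as name(argument=value, ...), one argument or row to a line, values as JSON. play_rows: Moves the arm, as the interface text tells. Its arguments: {"type":"object","properties":{"motion":{"type":"array","items":{"type":"array","items":{"type":"number"}}},"newtons":{"type":"number"}},"required":["motion"]}

```bash
mkdir -p pics; ls
cat > h.py <<'E'
import numpy as np, cv2
from workcell import ctrl
def world(f,u,v,z=None):
    K,R,t=f["intrinsics"],f["R"],f["t"]
    d=np.linalg.inv(K)@np.array([u,v,1.])
    if z is None: return R.T@(d*f["range_z"][int(v),int(u)]-t)
    c=-R.T@t; r=R.T@d
    return c+r*(z-c[2])/r[2]
def pix(f,X):
    p=f["intrinsics"]@(f["R"]@np.array(X,float)+f["t"]); return p[:2]/p[2]
E
python3 - <<'E'
from h import *
import pickle
s=ctrl.observe();print(s)
for n in("scene","side"):
    f=ctrl.grab_frame(n);pickle.dump(f,open(n+".pkl","wb"))
    cv2.imwrite(f"pics/{n}0.png",f["color"][:,:,::-1])
    print(n,-f["R"].T@f["t"])
E
```

```text
pics
{'time': 0.0, 'joint_pos': array([-1.15193511,  0.32183585, -0.07008251,  1.45167003,  0.02263992,
        1.37076989, -0.05691345]), 'dq': array([ 0.00225799, -0.00068356, -0.00047289,  0.00134543, -0.00040497,
       -0.00140159, -0.00011708]), 'tau': array([ 2.11506631e-04, -4.93586326e+01, -3.81679712e-01, -3.14326894e+01,
        1.31306730e-02,  1.13691995e-02,  3.12519001e-05]), 'tool_pos': array([255.82153021, 596.96944027, 230.21762419]), 'ee_rot': array([[-9.19205502e-01,  3.93777679e-01, -6.19513194e-04],
       [ 3.93778143e-01,  9.19203765e-01, -1.79226494e-03],
       [-1.36295066e-04, -1.89141055e-03, -9.99998202e-01]]), 'wrist_force': array([-0.30712035,  0.09843651, -0.1991189 ]), 'ft_torque': array([-0.01626323,  0.03428722, -0.04070892]), 'gripper_force': 0.0, 'opening': 85.16415808917318}
scene [  -37.51424603 -1148.23567341   577.04182641]
side [225.22579854 260.63916604 808.05306872]
```

View pics/scene0.png

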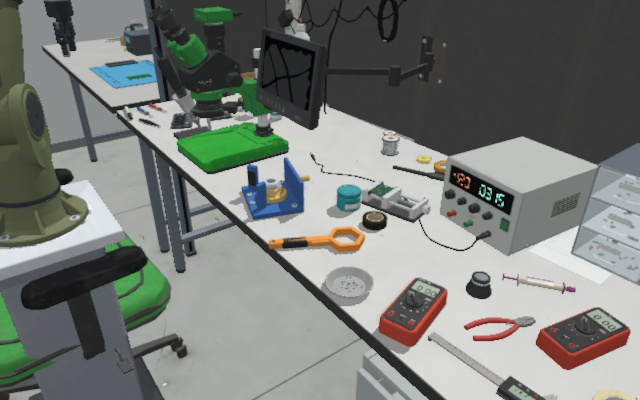

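View pics/side0.png

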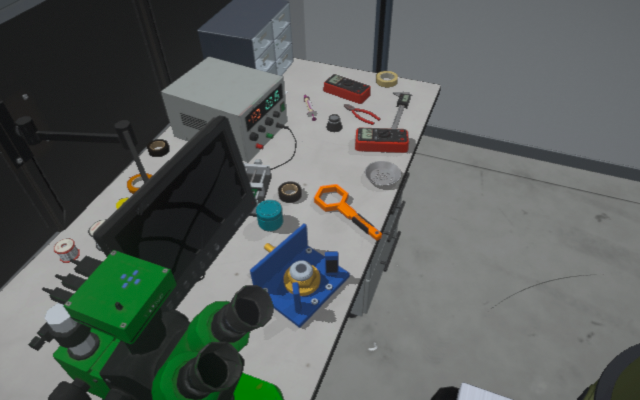

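The side view shows the wrench ring near (332,197) with its handle tip at (380,236), and the nut near (300,272). The bracket's mouth faces the robot side (lower right). I'll enlarge that area.

Run:
```python
from h import *
import pickle
f=pickle.load(open("side.pkl","rb"))
c=f["color"][170:340,240:410,::-1]
cv2.imwrite("pics/side_crop.png",cv2.resize(c,None,fx=3.5,fy=3.5,interpolation=cv2.INTER_CUBIC))
hsv=cv2.cvtColor(f["color"],cv2.COLOR_RGB2HSV)
m=(hsv[...,0]>8)&(hsv[...,0]<16)&(hsv[...,1]>200)&(hsv[...,2]>120)
m[:170]=0;m[245:]=0;m[:,:305]=0;m[:,390:]=0
v,u=np.nonzero(m)
P=np.array([world(f,a,b) for a,b in zip(u,v)])
P=P[(P[:,2]>8)&(P[:,2]<25)]
print(len(P),P.min(0),P.max(0),np.median(P,0))
xy=P[:,:2];a=np.cov(xy.T);w,V=np.linalg.eigh(a);print(V[:,1],V[:,0]@xy.mean(0))
d=V[:,1];pr=xy@d;print(pr.min(),pr.max())
for q in [(300,271),(380,236),(332,197),(384,175),(269,213),(290,190)]: print(q,world(f,*q))
```

```text
531 [ 373.13987941 -529.33945838    8.04550721] [ 553.02357351 -405.16450801   19.36934175] [ 487.08573407 -464.13996169   14.63101553]
[-0.8771191   0.48027293] 180.555652153027
-728.6612540725922 -525.8861739248622
(300, 271) [ 484.14167112 -236.29691654   56.03347302]
(380, 236) [ 373.49260716 -413.88052727   11.94790933]
(332, 197) [ 518.5353604  -500.53366345    1.0262992 ]
(384, 175) [ 423.55348796 -615.84791906    4.38850844]
(269, 213) [ 614.83266948 -364.03276987   44.49988506]
(290, 190) [ 6.23430838e+02 -4.87983214e+02  2.76050810e-01]
```

View pics/side_crop.png

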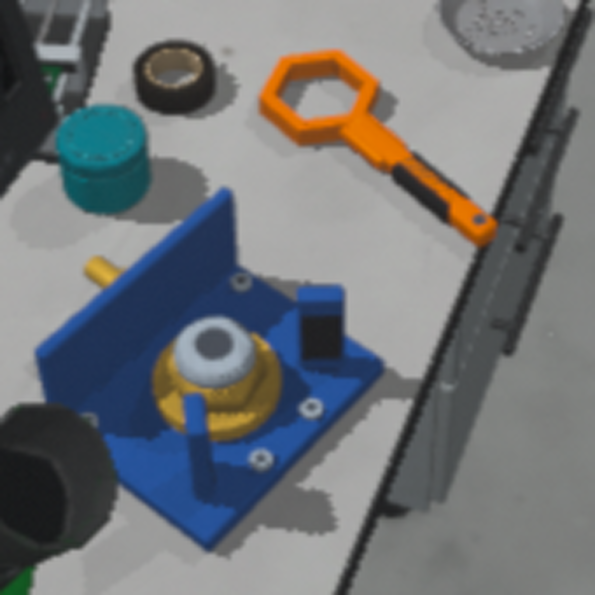

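The crop shows the wrench ring centred near crop (320,97), with its handle tip at (490,235). The nose top is at (213,343), the rear wall runs along the top edge (38,352)–(228,190), and the base's front corners are at (210,548) and (382,365).

```bash
cat >> h.py <<'E'
a60=np.arange(6)*np.pi/3
def wrench_mask(f,x,y,th,z=16,ss=4):
    c,s=np.cos(th),np.sin(th);R=np.array([[c,-s],[s,c]])
    H,W=f["range_z"].shape;m=np.zeros((H,W),np.uint8)
    def poly(p,val):
        p=np.array(p)@R.T+[x,y]
        q=np.array([pix(f,[*a,z]) for a in p]);cv2.fillPoly(m,[np.round(q*16).astype(np.int32)],val,cv2.LINE_AA,4)
    poly([[30,-9],[165,-9],[165,9],[30,9]],255)
    poly([[41*np.cos(a),41*np.sin(a)] for a in a60],255)
    r=27/np.cos(np.pi/6);poly([[r*np.cos(a),r*np.sin(a)] for a in a60],0)
    return m/255.
E
python3 - <<'E'
from h import *
import pickle
from scipy.optimize import minimize
f=pickle.load(open("side.pkl","rb"));g=pickle.load(open("scene.pkl","rb"))
def om(f):
    hsv=cv2.cvtColor(f["color"],cv2.COLOR_RGB2HSV)
    return ((hsv[...,0]>6)&(hsv[...,0]<18)&(hsv[...,1]>180)&(hsv[...,2]>90)).astype(float)
def cost(p,fs=(f,g)):
    t=0
    for F in fs:
        m=wrench_mask(F,*p[:2],p[2]/50);o=OM[id(F)]
        ys,xs=np.nonzero(m>0)
        b=np.s_[max(ys.min()-4,0):ys.max()+4,max(xs.min()-4,0):xs.max()+4]
        t+=np.abs(m[b]-o[b]).sum()
    return t
OM={id(F):om(F) for F in(f,g)}
x0=[520,-495,151.3/57.3*50]
for fs in((f,),(g,),(f,g)):
    r=minimize(cost,x0,args=(fs,),method="Nelder-Mead",options=dict(initial_simplex=[x0,[530,-495,x0[2]],[520,-485,x0[2]],[520,-495,x0[2]+6]]))
    print(r.x[:2],np.degrees(r.x[2]/50),r.fun)
cp=lambda a,b,z:world(f,240+a/3.5,170+b/3.5,z)
print("nose",cp(213,343,56)); A,B=cp(38,352,80),cp(228,190,80);C,D=cp(210,548,14),cp(382,365,14)
print("wall",A,B,np.degrees(np.arctan2(*(B-A)[1::-1])),"front",C,D,np.degrees(np.arctan2(*(D-C)[1::-1])),np.linalg.norm(A-B),np.linalg.norm(C-D))
# obstacles
h={}
for F in(f,g):
    v,u=np.mgrid[0:400:2,0:640:2];v=v.ravel();u=u.ravel();d=F["range_z"][v,u];k=d>0;v,u,d=v[k],u[k],d[k]
    P=(np.linalg.inv(F["intrinsics"])@np.array([u,v,0*u+1])*d).T-F["t"];P=P@F["R"]
    for p in P:
        if 200<p[0]<1000 and -700<p[1]<700: h[(int(p[0]//50),int(p[1]//50))]=max(h.get((int(p[0]//50),int(p[1]//50)),0),p[2])
print("y\\x"," ".join("%4d"%(x*50) for x in range(4,20)))
for y in range(13,-15,-1): print("%4d"%(y*50)," ".join("%4d"%h.get((x,y),-1) for x in range(4,20)))
E
```

```text
[ 516.81501671 -486.69365007] 150.9389616819677 326.65882352941173
[ 526.08918399 -508.5068151 ] 160.34064879104744 663.7254901960785
[ 512.12597726 -484.85802363] 150.3416147698849 1209.713725490196
nose [ 485.46523824 -243.52260126   56.        ]
wall [ 562.85123167 -188.4676356    80.        ] [ 513.10949806 -332.43312636   80.        ] -109.06062013740116 front [ 447.79254573 -147.25748865   14.        ] [ 401.96773753 -292.02168809   14.        ] -107.56507567270482 152.31645541709338 151.84395439944768
y\x  200  250  300  350  400  450  500  550  600  650  700  750  800  850  900  950
 650   -1  328   -1    3   16   14   15    4  368  367  349  352  349  256  275  345
 600  403  348   -1   18   16   13   15    3    0    2    0    1   26   58   57   -1
 550  406  404   -1   17   17   10    8    2    0    0    0    2    3    0   -1   -1
 500  348   -1   -1    2    9    3    8    4    0    0    0    0    0    0   -1   -1
 450   -1   -1   -1    3   12    3   13    9    0    0    0   38    0    0   -1  332
 400   -1   -1    0    3    3   10   14   10    2    6    0   37    0    0   
[... 1177 characters left out ...]
  288  288  261   13
-350   -1   -1   -1    4   17   18   82    2   46    4    3    5    4   11    8   13
-400   -1   -1    0    2    3    3    4   48   50   46   40    2    4   11   11   14
-450    0    0    0   18   18   11    3    3   48   40   40    4    4    3   10   12
-500    0    0    0    3   18   19   18   19   21   38   33   36    3    3   -1   18
-550    0    0    0    3    3   17   18   17   19   36   37  153  152  151   -1   19
-600    0    0    0   15   19   17    3    3    3    7   85  153  153  153  153  153
-650    0    0    0   16   15   16    4    3    4    7   85  153  154  153  153  154
-700    0    0    0    3   15   29   36    3    3   17  152  153  153  153  153  154
```

Emit:
play_rows(
  motion=[
    [0,0,0,0,0,-4.1,1],
    [0,0,0,0,0,-4.1,1],
    [0,0,0,0,0,-4.1,1],
    [0,0,0,0,0,-4.1,1],
    [0,0,0,0,0,-4.1,1],
    [0,0,0,0,0,-4.1,1],
    [0,0,0,0,0,-4.1,1],
  ],
)

```text
time: 0.68
tool_pos: [255.8, 596.7, 520.2]
ee_rot: [[-0.919, 0.394, 0.0], [0.394, 0.919, -0.0], [-0.0, 0.0, -1.0]]
wrist_force: [0.6, 1.0, -0.3]
opening: 85.5
gripper_force: 0.0
```

Run:
```python
from h import *
import pickle
print(ctrl.observe()["joint_pos"].round(2))
f=pickle.load(open("side.pkl","rb"));v,u=np.mgrid[200:340,240:360];v=v.ravel();u=u.ravel();d=f["range_z"][v,u]
P=((np.linalg.inv(f["intrinsics"])@np.array([u,v,0*u+1])*d).T-f["t"])@f["R"]
k=(P[:,2]>74)&(P[:,2]<88)
c=np.array([485.5,-243.5]);th=np.radians(-18.3);ex=np.array([np.cos(th),np.sin(th)]);ey=np.array([-ex[1],ex[0]])
L=(P[k,:2]-c)@np.array([ex,ey]).T
for n,m in(("wall",L[:,0]>30),("cheek+",(L[:,0]<30)&(L[:,1]>0)),("cheek-",(L[:,0]<30)&(L[:,1]<0))): print(n,m.sum(),np.percentile(L[m],[2,50,98],axis=0).round(0).tolist())
```

```text
[-1.18  0.38 -0.05  0.79  0.02  1.97 -0.05]
wall 365 [[50.0, -74.0], [55.0, 5.0], [61.0, 74.0]]
cheek+ 83 [[-45.0, 41.0], [-35.0, 53.0], [-24.0, 63.0]]
cheek- 81 [[-47.0, -62.0], [-36.0, -51.0], [-25.0, -41.0]]
```

Emit:
play_rows(
  motion=[
    [0,0,0,-2.6,-2.75,0,1],
    [0,0,0,-2.6,-2.75,0,1],
    [0,0,0,-2.6,-2.75,0,1],
    [0,0,0,-2.6,-2.75,0,1],
    [0,0,0,-2.6,-2.75,0,1],
    [0,0,0,-2.6,-2.75,0,1],
    [0,0,0,-2.6,-2.75,0,1],
    [0,0,0,-2.6,-2.75,0,1],
    [0,0,0,-2.6,-2.75,0,1],
    [0,0,0,-2.6,-2.75,0,1],
    [0,0,0,-2.6,-2.75,0,1],
    [0,0,0,-2.6,-2.75,0,1],
  ],
)

```text
time: 1.68
tool_pos: [413.0, 169.2, 518.1]
ee_rot: [[-0.919, 0.394, -0.0], [0.394, 0.919, 0.0], [0.0, 0.0, -1.0]]
wrist_force: [1.0, 0.3, -0.6]
opening: 85.3
gripper_force: 0.0
```

Run:
```python
from h import *
s=ctrl.observe();print(s["joint_pos"].round(2),s["tool_pos"])
```

```text
[-0.74 -0.1   0.26  1.34  0.03  1.9   0.69] [412.97544334 169.23820533 518.14803684]
```

Emit:
play_rows(
  motion=[
    [0,0,0,-1.63,-3.48,0,1],
    [0,0,0,-1.63,-3.48,0,1],
    [0,0,0,-1.63,-3.48,0,1],
    [0,0,0,-1.63,-3.48,0,1],
    [0,0,0,-1.63,-3.48,0,1],
    [0,0,0,-1.63,-3.48,0,1],
    [0,0,0,-1.63,-3.48,0,1],
    [0,0,0,-1.63,-3.48,0,1],
    [0,0,0,-1.63,-3.48,0,1],
    [0,0,0,-1.63,-3.48,0,1],
    [0,0,0,-1.63,-3.48,0,1],
    [0,0,0,0,0,0,1],
  ],
)

```text
time: 2.68
tool_pos: [424.1, -259.1, 517.8]
ee_rot: [[-0.914, 0.406, -0.001], [0.406, 0.914, -0.004], [-0.0, -0.004, -1.0]]
wrist_force: [-0.3, -0.2, -0.2]
opening: 85.4
gripper_force: 0.0
```

Run:
```python
from h import *
import pickle
s=ctrl.observe();print(s["joint_pos"].round(2),s["tool_pos"])
f=ctrl.grab_frame("wrist");pickle.dump(f,open("w1.pkl","wb"));cv2.imwrite("pics/w1.png",f["color"][:,:,::-1])
print(-f["R"].T@f["t"],f["R"][2],pix(f,[486,-243,56]),pix(f,[517,-487,16]))
```

```text
[-0.41 -0.01  0.9   1.26  0.01  1.89  1.65] [ 424.05741086 -259.11761191  517.8155574 ]
[ 361.81021959 -231.70662981  661.18634288] [ 0.24296942 -0.1122358  -0.96351906] [343.38511299 179.95643533] [248.29036508 231.79708482]
```

View pics/w1.png

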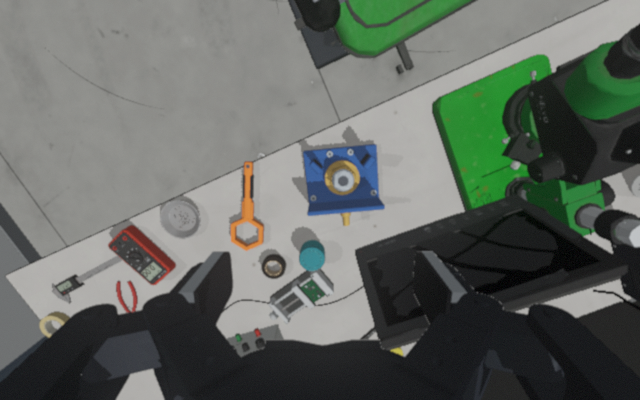

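The wrist view shows the wrench ring at (247,232) with its handle up to (248,165), and the nut at (343,179) in the bracket. The gripper's path to both is free.

```bash
cat > fit.py <<'E'
from h import *
import pickle,sys
from scipy.optimize import minimize
def fit(F,x0,z=16):
    hsv=cv2.cvtColor(F["color"],cv2.COLOR_RGB2HSV)
    o=((hsv[...,0]>6)&(hsv[...,0]<18)&(hsv[...,1]>170)&(hsv[...,2]>90)).astype(float)
    def cost(p):
        m=wrench_mask(F,*p[:2],p[2]/50,z);ys,xs=np.nonzero(m>0)
        if len(ys)==0: return 1e5
        b=np.s_[max(ys.min()-6,0):ys.max()+6,max(xs.min()-6,0):xs.max()+6]
        return np.abs(m[b]-o[b]).sum()
    x0=np.array([x0[0],x0[1],np.radians(x0[2])*50]);best=None
    for k in range(2):
        r=minimize(cost,x0,method="Nelder-Mead",options=dict(initial_simplex=[x0,x0+[8,0,0],x0+[0,8,0],x0+[0,0,4]]));x0=r.x
    return r.x[0],r.x[1],np.degrees(r.x[2]/50),r.fun
def bracket(F,c,th0):
    # rear wall top (z~80) plane points -> wall line
    v,u=np.mgrid[0:400,0:640];v=v.ravel();u=u.ravel();d=F["range_z"][v,u]
    hsv=cv2.cvtColor(F["color"],cv2.COLOR_RGB2HSV).reshape(-1,3)
    P=((np.linalg.inv(F["intrinsics"])@np.array([u,v,0*u+1])*d).T-F["t"])@F["R"]
    blue=(abs(hsv[:,0].astype(int)-110)<12)&(hsv[:,1]>120)
    L=P[:,:2]-c;t=np.radians(th0);x=L@[np.cos(t),np.sin(t)]
    k=blue&(P[:,2]>70)&(P[:,2]<90)&(np.hypot(*L.T)<110)&(x>30)
    if k.sum()<20: return None
    (r,s),(w,h),a=cv2.minAreaRect(P[k,:2].astype(np.float32))
    return k.sum(),(r,s),(w,h),a,np.median(P[k,2])
E
python3 - <<'E'
from fit import *
F=pickle.load(open("w1.pkl","rb"))
print(fit(F,(517,-487,151))); print(bracket(F,np.array([486,-243]),-18))
print(world(F,248,190,16))
S=pickle.load(open("side.pkl","rb"));print(bracket(S,np.array([486,-243]),-18))
E
```

```text
(np.float64(517.4930903898096), np.float64(-491.4912188756898), np.float64(150.9103660347266), np.float64(361.4196078431372))
(np.int64(357), (537.9013671875, -262.2576904296875), (149.9050750732422, 8.787983894348145), 71.76516723632812, np.float64(79.8420048988404))
[ 430.59965209 -442.44246061   16.        ]
(np.int64(415), (537.9610595703125, -260.3504638671875), (153.32456970214844, 10.704511642456055), 71.62544250488281, np.float64(77.9402477555764))
```

Emit:
play_rows(
  motion=[
    [0,0,0,-1.5,-3.28,2.0,1],
    [0,0,0,-1.5,-3.28,2.0,1],
    [0,0,0,-1.5,-3.28,2.0,1],
    [0,0,0,-1.5,-3.28,2.0,1],
    [0,0,0,-1.5,-3.28,2.0,1],
    [0,0,0.03,0,0,4.0,1],
    [0,0,0.03,0,0,4.0,1],
    [0,0,0.03,0,0,4.0,1],
    [0,0,0,0,0,4.0,1],
    [0,0,0,0,0,4.0,1],
    [0,0,0,0,0,4.0,1],
    [0,0,0,0,0,2.5,1],
  ],
)

```text
time: 3.73
tool_pos: [431.0, -427.8, 148.5]
ee_rot: [[-0.881, 0.473, -0.003], [0.473, 0.881, 0.005], [0.005, 0.003, -1.0]]
wrist_force: [0.4, 0.4, 0.3]
opening: 85.4
gripper_force: 0.0
```

Run:
```python
from fit import *
s=ctrl.observe();print(s["joint_pos"].round(2),s["tool_pos"],s["ee_rot"].round(4))
F=ctrl.grab_frame("wrist");pickle.dump(F,open("w2.pkl","wb"));cv2.imwrite("pics/w2.png",F["color"][:,:,::-1])
print(fit(F,(517,-490,151)))
```

```text
[-0.04  0.43  0.99  1.69 -0.38  1.24  2.11] [ 430.96712982 -427.83503774  148.50255084] [[-0.8811  0.473  -0.0033]
 [ 0.473   0.8811  0.0051]
 [ 0.0054  0.0029 -1.    ]]
(np.float64(518.2393897177855), np.float64(-492.733026046404), np.float64(151.42870919266088), np.float64(2048.650980392157))
```

View pics/w2.png

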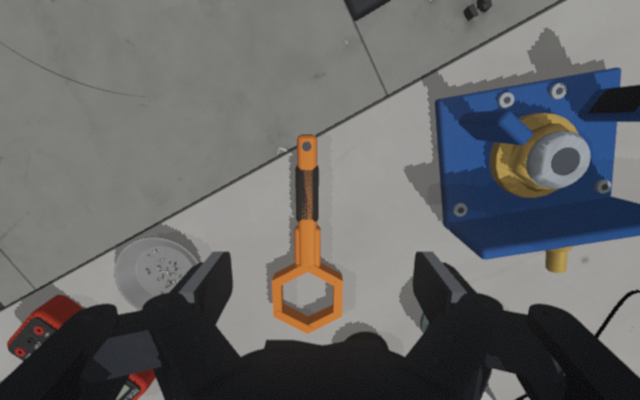

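The wrist view shows the wrench handle between the fingers, with the sleeve at (307,195) and the ring at (308,297). I'll turn the gripper half round so that joint 7 has room for the strokes.

Emit:
play_rows(
  motion=[
    [0,0,0.125,0,0,0,1],
    [0,0,0.125,0,0,0,1],
    [0,0,0.125,0,0,0,1],
    [0,0,0.125,0,0,0,1],
    [0,0,0.125,0,0,0,1],
    [0,0,0.125,0,0,0,1],
    [0,0,0.125,0,0,0,1],
    [0,0,0.125,0,0,0,1],
    [0,0,0.125,0,0,0,1],
    [0,0,0.125,0,0,0,1],
    [0,0,0.125,0,0,0,1],
    [0,0,0.125,0,0,0,1],
  ],
)

```text
time: 4.78
tool_pos: [432.6, -430.4, 153.9]
ee_rot: [[0.415, 0.91, 0.001], [0.91, -0.415, 0.001], [0.001, 0.0, -1.0]]
wrist_force: [0.5, 0.2, -0.3]
opening: 85.7
gripper_force: 0.0
```

Emit:
play_rows(
  motion=[
    [0,0,0.125,0,0,0,1],
    [0,0,0.125,0,0,0,1],
    [0,0,0.125,0,0,0,1],
    [0,0,0.125,0,0,0,1],
    [0,0,0.125,0,0,0,1],
    [0,0,0.125,0,0,0,1],
    [0,0,0.125,0,0,0,1],
    [0,0,0.125,0,0,0,1],
    [0,0,0.125,0,0,0,1],
    [0,0,0.125,0,0,0,1],
    [0,0,0.125,0,0,0,1],
    [0,0,0.125,0,0,0,1],
  ],
)

```text
time: 5.78
tool_pos: [432.6, -430.4, 154.0]
ee_rot: [[0.937, -0.35, 0.001], [-0.35, -0.937, 0.001], [0.001, -0.001, -1.0]]
wrist_force: [-1.1, 0.6, 0.0]
opening: 85.1
gripper_force: 0.0
```

```bash
cat >> h.py <<'E'
def rel(goal,yaw=None):
    "tool-frame shift (cm) and rz to reach goal TCP, tool down"
    s=ctrl.observe();R=s["ee_rot"];y=np.degrees(np.arctan2(R[1,0],R[0,0]))
    print("t",round(s["time"],2),"tcp",s["tool_pos"].round(1),"yaw",y.round(2),"tilt",R[:2,2].round(4),"j",s["joint_pos"].round(2),"F",s["wrist_force"].round(1),"M",s["ft_torque"].round(2),"open",round(s["opening"],1))
    if goal is not None: print("shift cm",(R.T@(np.array(goal)-s["tool_pos"])/10).round(2),"rz",None if yaw is None else np.radians((y-yaw+180)%360-180).round(4))
E
python3 - <<'E'
from fit import *
rel((427,-441,2),-28.7)
E
```

```text
t 5.78 tcp [ 432.6 -430.4  154. ] yaw -20.47 tilt [0.001  0.0011] j [-0.17  0.55  1.23  1.69 -0.54  1.3  -0.77] F [-1.1  0.6  0. ] M [-0.08  0.    0.02] open 85.1
shift cm [-0.17  1.21 15.2 ] rz 0.1436
```

Emit:
play_rows(
  motion=[
    [0,0,0.072,-0.17,1.2,0,1],
    [0,0,0.072,0,0,2.0,1],
    [0,0,0,0,0,3.2,1],
    [0,0,0,0,0,3.2,1],
    [0,0,0,0,0,3.2,1],
    [0,0,0,0,0,2.0,1],
    [0,0,0,0,0,0.8,1],
    [0,0,0,0,0,0,1],
  ],
)

```text
time: 6.45
tool_pos: [425.8, -440.4, 7.9]
ee_rot: [[0.88, -0.476, -0.002], [-0.476, -0.88, 0.003], [-0.003, -0.002, -1.0]]
wrist_force: [0.3, 0.1, -1.0]
opening: 85.6
gripper_force: 0.0
```

Run:
```python
from fit import *
rel((427,-441,2),-28.7)
```

```text
t 6.45 tcp [ 425.8 -440.4    7.9] yaw -28.4 tilt [-0.0017  0.0029] j [-0.05  0.72  1.08  1.79 -0.71  1.09 -0.78] F [ 0.3  0.1 -1. ] M [-0.02  0.02  0.  ] open 85.6
shift cm [0.13 0.   0.59] rz 0.0052
```

Emit:
play_rows(
  motion=[
    [0,0,0,0.1,0,0.5,0.2],
    [0,0,0,0,0,0,-0.3],
    [0,0,0,0,0,0,-1],
    [0,0,0,0,0,0,-1],
    [0,0,0,0,0,0,-1],
    [0,0,0,0,0,0,-1],
    [0,0,0,0,0,0,-1],
    [0,0,0,0,0,0,-1],
    [0,0,0,0,0,0,-1],
  ],
  newtons=90,
)

```text
time: 7.2
tool_pos: [426.9, -442.9, 5.6]
ee_rot: [[0.879, -0.477, 0.001], [-0.477, -0.879, -0.0], [0.001, -0.001, -1.0]]
wrist_force: [-0.4, 1.5, 5.4]
opening: 19.3
gripper_force: 88.8
```

Run:
```python
from fit import *
rel(None)
F=ctrl.grab_frame("wrist");cv2.imwrite("pics/w3.png",F["color"][:,:,::-1]);pickle.dump(F,open("w3.pkl","wb"))
print(fit(F,(517,-490,151)))
F=ctrl.grab_frame("side");print(fit(F,(517,-490,151)))
```

```text
t 7.2 tcp [ 426.9 -442.9    5.6] yaw -28.48 tilt [ 0.0013 -0.0001] j [-0.04  0.72  1.07  1.79 -0.72  1.08 -0.77] F [-0.4  1.5  5.4] M [0.4  0.19 0.04] open 19.3
(np.float64(519.5611191650387), np.float64(-494.0087829601158), np.float64(151.48212569824688), np.float64(6392.949019607844))
(np.float64(522.9251951041188), np.float64(-494.63733347384164), np.float64(152.09379265341096), np.float64(595.8666666666667))
```

View pics/w3.png

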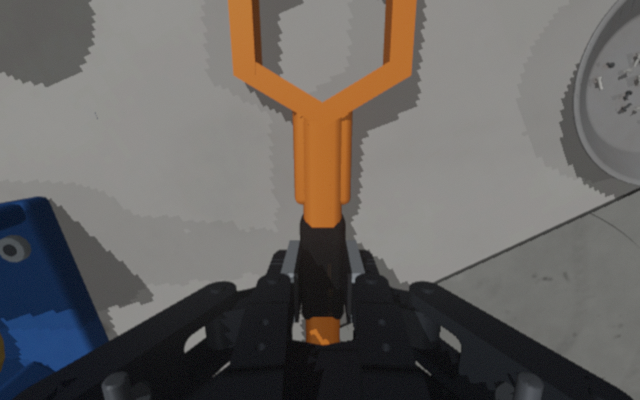

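The wrist view shows the sleeve held between the pads and the ring's near outer corners at (238,72), (410,72) and (324,107). I'll measure the ring centre relative to the tool from these.

Run:
```python
from fit import *
F=pickle.load(open("w3.pkl","rb"));s=ctrl.observe();R=s["ee_rot"]
for u,v,x,y in((238,72,20.5,-35.5),(410,72,20.5,35.5),(324,107,41,0)):
    p=world(F,u,v,16);q=R.T@(p-s["tool_pos"]);print(p.round(1),q.round(1),"ring centre tool x:",(q[0]+x).round(1), "y",(q[1]).round(1),"pred",y)
S=pickle.load(open("w2.pkl","rb"))
```

```text
[ 518.6 -454.7   16. ] [ 86.2 -33.4 -10.3] ring centre tool x: 106.7 y -33.4 pred -35.5
[ 485.3 -516.    16. ] [ 86.2  36.4 -10.3] ring centre tool x: 106.7 y 36.4 pred 35.5
[ 490.  -478.9   16. ] [ 72.7   1.6 -10.3] ring centre tool x: 113.7 y 1.6 pred 0
```

Run:
```python
from fit import *
F=pickle.load(open("w2.pkl","rb"))
c=F["color"][90:220,480:620,::-1];cv2.imwrite("pics/nut.png",cv2.resize(c,None,fx=4.5,fy=4.5,interpolation=cv2.INTER_CUBIC))
```

```text
(no output)
```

View pics/nut.png

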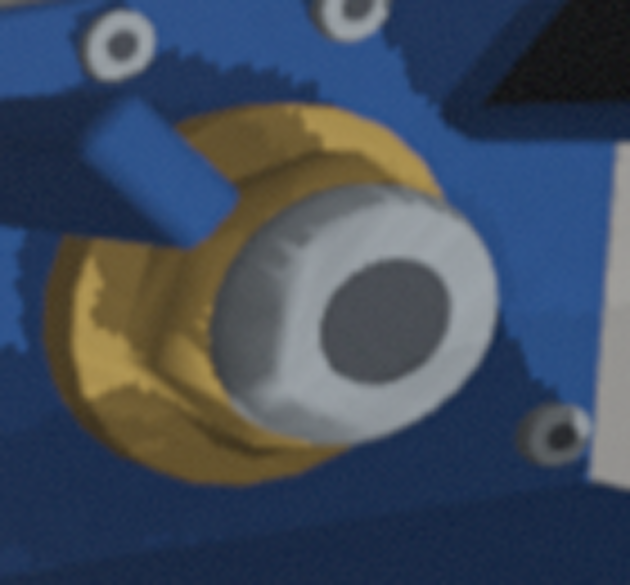

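Run:
```python
from fit import *
F=pickle.load(open("w2.pkl","rb"))
c=F["color"][90:220,480:620,::-1];c=cv2.resize(c,None,fx=4.5,fy=4.5,interpolation=cv2.INTER_CUBIC)
tiles=[]
for ph in (0,15,30,45):
    d=c.copy()
    for z,col in((37,(0,0,255)),(26,(0,255,0))):
        q=np.array([(pix(F,[484.8+28.87*np.cos(a+np.radians(ph)),-243.7+28.87*np.sin(a+np.radians(ph)),z])-[480,90])*4.5 for a in a60])
        cv2.polylines(d,[q.astype(int)],True,col,1)
    q=np.array([(pix(F,[484.8+23*np.cos(a),-243.7+23*np.sin(a),52])-[480,90])*4.5 for a in np.arange(0,6.3,.1)]);cv2.polylines(d,[q.astype(int)],True,(255,0,255),1)
    cv2.putText(d,str(ph),(10,30),0,1,(255,255,255),2);tiles.append(d[60:500,20:520])
m=np.vstack([np.hstack(tiles[:2]),np.hstack(tiles[2:])]);print(m.shape)
cv2.imwrite("pics/nut4.png",cv2.resize(m,(682,600)))
for n,(a,b) in dict(left=(150,355),top=(335,155),low=(250,445)).items():
    for z in(37,26):
        w=world(F,480+a/4.5,90+b/4.5,z)[:2]-[484.8,-243.7];print(n,z,np.hypot(*w).round(1),np.degrees(np.arctan2(w[1],w[0])).round(1)%60)
```

```text
(880, 1000, 3)
left 37 29.0 24.799999999999997
left 26 23.6 35.3
top 37 25.1 29.80000000000001
top 26 26.5 11.800000000000011
low 37 29.0 22.6
low 26 31.3 37.9
```

View pics/nut4.png

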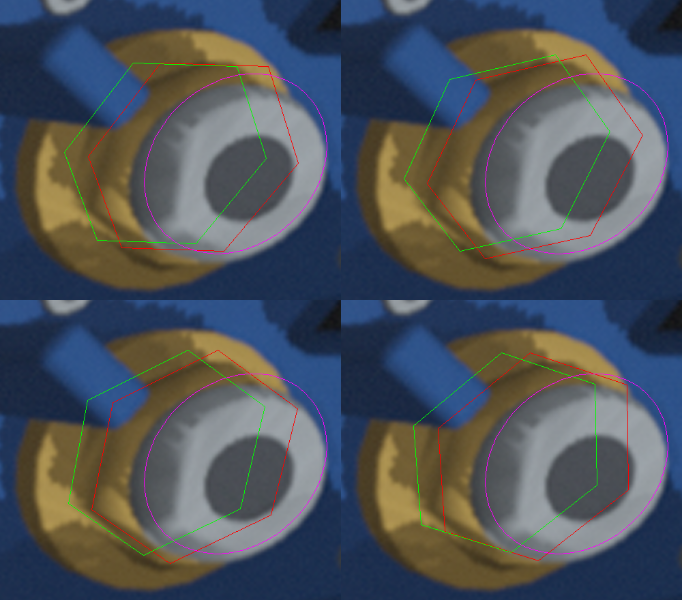

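The overlay shows the hexagon's lower corners sitting on the z = 37 outline at radius 29 mm for a corner angle of about 24° mod 60. The handle should therefore match the nut at 144°.

Run:
```python
from fit import *
for n in("side","scene","w1"):
    F=pickle.load(open(n+".pkl","rb"))
    v,u=np.mgrid[0:400,0:640];v=v.ravel();u=u.ravel();d=F["range_z"][v,u];k=d>0
    P=(((np.linalg.inv(F["intrinsics"])@np.array([u,v,0*u+1])*d).T-F["t"])@F["R"])[k]
    for y0 in range(-400,50,50):
        Q=P[(P[:,1]>y0)&(P[:,1]<y0+50)&(P[:,2]>95)&(P[:,0]>380)&(P[:,0]<700)&((n!="w1")|(P[:,2]<350))]
        if len(Q): print(n,y0,len(Q),"xmin",Q[:,0].min().round(),"z",Q[:,2].min().round(),Q[:,2].max().round(),"x at z<300:",Q[Q[:,2]<300][:,0].min().round() if (Q[:,2]<300).any() else None)
```

```text
side -300 1167 xmin 580.0 z 172.0 364.0 x at z<300: 580.0
side -250 2222 xmin 580.0 z 170.0 364.0 x at z<300: 580.0
side -200 2659 xmin 584.0 z 171.0 365.0 x at z<300: 584.0
side -150 3022 xmin 586.0 z 171.0 364.0 x at z<300: 586.0
side -100 3369 xmin 589.0 z 172.0 365.0 x at z<300: 589.0
side -50 2765 xmin 592.0 z 172.0 654.0 x at z<300: 592.0
side 0 2402 xmin 380.0 z 140.0 655.0 x at z<300: 426.0
scene -300 1078 xmin 581.0 z 171.0 364.0 x at z<300: 581.0
scene -250 1053 xmin 582.0 z 175.0 365.0 x at z<300: 582.0
scene -200 888 xmin 583.0 z 174.0 365.0 x at z<300: 583.0
scene -150 805 xmin 587.0 z 173.0 365.0 x at z<300: 587.0
scene -100 764 xmin 591.0 z 175.0 365.0 x at z<300: 591.0
scene -50 716 xmin 594.0 z 174.0 365.0 x at z<300: 594.0
scene 0 3627 xmin 380.0 z 130.0 422.0 x at z<300: 425.0
w1 -300 1395 xmin 581.0 z 173.0 350.0 x at z<300: 581.0
w1 -250 2659 xmin 581.0 z 173.0 350.0 x at z<300: 581.0
w1 -200 984 xmin 584.0 z 174.0 281.0 x at z<300: 584.0
w1 -150 3096 xmin 586.0 z 172.0 350.0 x at z<300: 586.0
w1 -100 3363 xmin 589.0 z 173.0 350.0 x at z<300: 589.0
w1 -50 3667 xmin 593.0 z 173.0 350.0 x at z<300: 593.0
w1 0 10606 xmin 408.0 z 138.0 350.0 x at z<300: 426.0
```

Emit:
play_rows(
  motion=[
    [0,0,0,0,0,-2,-1],
    [0,0,0,0,0,-4,-1],
    [0,0,0,0,0,-4,-1],
    [0,0,0,0,0,-2,-1],
    [0,0,0,0,0,0,-1],
  ],
)

```text
time: 7.72
tool_pos: [427.8, -445.5, 129.7]
ee_rot: [[0.879, -0.477, 0.007], [-0.477, -0.879, -0.005], [0.008, 0.002, -1.0]]
wrist_force: [0.3, -1.2, -1.5]
opening: 19.4
gripper_force: 88.6
```

Run:
```python
from fit import *
rel((398.8,-181.2,120),-36)
F=ctrl.grab_frame("wrist");pickle.dump(F,open("w4.pkl","wb"))
F=ctrl.grab_frame("side");s=ctrl.observe();z=s["tool_pos"][2]+10.4
p=fit(F,(519,-494,151.5),z);R=s["ee_rot"];print(p,(R.T@(np.array([p[0],p[1],z])-s["tool_pos"])).round(1))
```

```text
t 7.72 tcp [ 427.8 -445.5  129.7] yaw -28.51 tilt [ 0.0065 -0.0053] j [-0.12  0.57  1.19  1.7  -0.56  1.25 -0.87] F [ 0.3 -1.2 -1.5] M [-0.07  0.04 -0.03] open 19.4
shift cm [-15.17 -21.84   0.81] rz 0.1307
(np.float64(519.473913495845), np.float64(-487.40711821430875), np.float64(148.27902412151792), np.float64(622.3411764705883)) [103.1  -4.8 -10.3]
```

Emit:
play_rows(
  motion=[
    [0,0,0,-2.17,-3.12,0,-1],
    [0,0,0,-2.17,-3.12,0,-1],
    [0,0,0,-2.17,-3.12,0,-1],
    [0,0,0,-2.17,-3.12,0,-1],
    [0,0,0,-2.17,-3.12,0,-1],
    [0,0,0,-2.17,-3.12,0,-1],
    [0,0,0,-2.17,-3.12,0,-1],
    [0,0,0.065,0,0,0,-1],
    [0,0,0.065,0,0,0,-1],
    [0,0,0,0,0,0,-1],
  ],
)

```text
time: 8.65
tool_pos: [396.4, -181.3, 123.3]
ee_rot: [[0.81, -0.586, -0.003], [-0.586, -0.81, 0.003], [-0.004, -0.0, -1.0]]
wrist_force: [-0.1, -0.7, -1.8]
opening: 19.7
gripper_force: 89.0
```

```bash
cat >> h.py <<'E'
C=np.array([484.8,-243.7]);D=106.3
def goal(th,under): # handle angle deg, underside height
    t=np.radians(th); g=[*(C+D*np.array([np.cos(t),np.sin(t)])),under+5.6]
    rel(g,th-180)
E
python3 - <<'E'
from fit import *
goal(144,100)
F=ctrl.grab_frame("wrist");pickle.dump(F,open("w5.pkl","wb"));cv2.imwrite("pics/w5.png",F["color"][:,:,::-1])
E
```

```text
t 8.65 tcp [ 396.4 -181.3  123.3] yaw -35.87 tilt [-0.0027  0.0025] j [-0.75 -0.17  1.07  2.12  0.17  1.12 -1.96] F [-0.1 -0.7 -1.8] M [ 0.05  0.03 -0.01] open 19.7
shift cm [ 0.19 -0.15  1.77] rz 0.0023
```

View pics/w5.png

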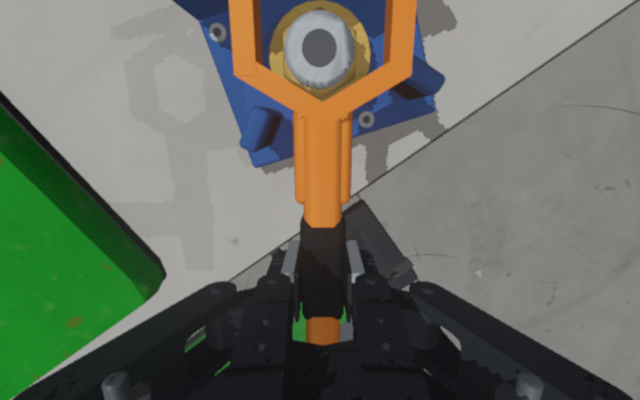

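The view shows the nose top at (319,47), centred in the wrench's ring opening between the edges at 232 and 415.

Run:
```python
from fit import *
F=pickle.load(open("w5.pkl","rb"));s=ctrl.observe()
w=world(F,319,47,56);print(w, s["ee_rot"].T@(w-s["tool_pos"]))
z=s["tool_pos"][2]+10.4
for u,v in((236,72),(411,72)): print((s["ee_rot"].T@(world(F,u,v,z)-s["tool_pos"])).round(1))
```

```text
[ 487.3400615  -245.49805081   56.        ] [110.88265766  -2.07525446  67.01046294]
[ 85.7 -34.8 -10.7]
[ 85.7  35.9 -10.7]
```

Emit:
play_rows(
  motion=[
    [0,0,0,0.33,-0.2,1.5,-1],
    [0,0,0,0,0,2.0,-1],
    [0,0,0,0,0,2.0,-1],
    [0,0,0,0,0,0.8,-1],
    [0,0,0,0,0,0.5,-1],
    [0,0,0,0,0,0,-1],
  ],
  newtons=110,
)

```text
time: 9.2
tool_pos: [399.7, -184.1, 55.1]
ee_rot: [[0.809, -0.587, -0.005], [-0.587, -0.809, -0.001], [-0.003, 0.004, -1.0]]
wrist_force: [-0.7, 0.2, -1.7]
opening: 18.5
gripper_force: 112.2
```

```bash
sed -i 's/C=np.array(\[484.8,-243.7\])/C=np.array([486,-244.6])/' h.py
python3 - <<'E'
from fit import *
goal(144,26)
E
```

```text
t 9.2 tcp [ 399.7 -184.1   55.1] yaw -35.96 tilt [-0.0051 -0.0012] j [-0.75  0.07  1.17  2.17 -0.07  0.95 -1.74] F [-0.7  0.2 -1.7] M [0.03 0.02 0.01] open 18.5
shift cm [-0.08 -0.19  2.35] rz 0.0006
```

Emit:
play_rows(
  motion=[
    [0,0,0,0,-0.1,0.5,-1],
    [0,0,0,0,0,0.5,-1],
    [0,0,0,0,0,0.5,-1],
    [0,0,0,0,0,0.4,-1],
    [0,0,0,0,0,0,-1],
  ],
)

```text
time: 9.62
tool_pos: [401.3, -182.6, 36.8]
ee_rot: [[0.81, -0.587, -0.002], [-0.587, -0.81, 0.001], [-0.002, 0.001, -1.0]]
wrist_force: [-0.5, -0.3, -1.6]
opening: 18.9
gripper_force: 112.3
```

Run:
```python
from fit import *
goal(144,26)
```

```text
t 9.62 tcp [ 401.3 -182.6   36.8] yaw -35.95 tilt [-0.0022  0.0008] j [-0.72  0.14  1.15  2.19 -0.16  0.91 -1.67] F [-0.5 -0.3 -1.6] M [0.06 0.06 0.02] open 18.9
shift cm [-0.13  0.04  0.52] rz 0.0009
```

Emit:
play_rows(
  motion=[
    [0,0,0,0,0,0.4,-1],
    [0,0,0.07,0.03,-0.74,0,-1],
    [0,0,0.07,0.03,-0.74,0,-1],
    [0,0,0.07,0.03,-0.74,0,-1],
    [0,0,0,0,0,0,-1],
  ],
)

```text
time: 10.03
tool_pos: [416.8, -165.5, 33.2]
ee_rot: [[0.669, -0.743, -0.002], [-0.743, -0.669, 0.001], [-0.002, 0.001, -1.0]]
wrist_force: [-2.4, 0.6, -1.4]
opening: 18.6
gripper_force: 112.3
```

Run:
```python
from fit import *
goal(124,26)
```

```text
t 10.03 tcp [ 416.8 -165.5   33.2] yaw -48.0 tilt [-0.0022  0.0009] j [-0.75  0.19  1.15  2.17 -0.22  0.91 -1.88] F [-2.4  0.6 -1.4] M [ 0.15  0.4  -0.06] open 18.6
shift cm [-0.01 -1.33  0.16] rz 0.1397
```

Emit:
play_rows(
  motion=[
    [0,0,0.07,0.0,-0.68,0.1,-1],
    [0,0,0.07,0.0,-0.68,0,-1],
    [0,0,0,0,0,0,-1],
    [0,0,0,0,0,0,-1],
  ],
)

```text
time: 10.37
tool_pos: [427.4, -157.2, 32.5]
ee_rot: [[0.563, -0.827, -0.001], [-0.827, -0.563, 0.001], [-0.001, -0.0, -1.0]]
wrist_force: [0.4, 3.4, -2.2]
opening: 18.6
gripper_force: 112.4
```

Run:
```python
from fit import *
goal(124,26)
F=ctrl.grab_frame("wrist");cv2.imwrite("pics/w6.png",F["color"][:,:,::-1]);pickle.dump(F,open("w6.pkl","wb"))
```

```text
t 10.37 tcp [ 427.4 -157.2   32.5] yaw -55.77 tilt [-0.0007  0.0013] j [-0.77  0.22  1.16  2.16 -0.26  0.91 -2.  ] F [ 0.4  3.4 -2.2] M [ 0.7  -0.16  0.25] open 18.6
shift cm [-0.1   0.03  0.09] rz 0.0041
```

View pics/w6.png

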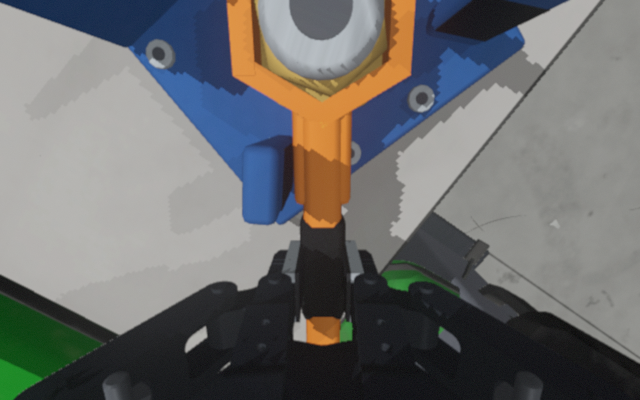

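The view shows the wrench fully down over the brass hexagon, with the left cheek at (262,180) close beside the handle, so this stroke is done. Next I lift and swing back.

Emit:
play_rows(
  motion=[
    [0,0,0,0,0,-1.2,-1],
    [0,0,0,0,0,-1.1,-1],
    [0,0,0,0,0,0,-1],
  ],
)

```text
time: 10.67
tool_pos: [428.4, -158.9, 57.0]
ee_rot: [[0.56, -0.829, 0.003], [-0.829, -0.56, 0.001], [0.001, -0.003, -1.0]]
wrist_force: [0.5, 0.8, -0.6]
opening: 18.3
gripper_force: 112.3
```

Emit:
play_rows(
  motion=[
    [0,0,-0.093,0.046,0.987,0,-1],
    [0,0,-0.093,0.046,0.987,0,-1],
    [0,0,-0.093,0.046,0.987,0,-1],
    [0,0,-0.093,0.046,0.987,0,-1],
    [0,0,-0.093,0.046,0.987,0,-1],
    [0,0,-0.093,0.046,0.987,0,-1],
    [0,0,-0.093,0.046,0.987,0,-1],
    [0,0,-0.093,0.046,0.987,0,-1],
    [0,0,-0.093,0.046,0.987,0,-1],
    [0,0,-0.093,0.046,0.987,0,-1],
    [0,0,-0.093,0.046,0.987,0,-1],
    [0,0,0,0,0,0,-1],
  ],
)

```text
time: 11.67
tool_pos: [379.6, -253.0, 55.2]
ee_rot: [[0.999, 0.046, -0.001], [0.046, -0.999, -0.001], [-0.001, 0.001, -1.0]]
wrist_force: [-0.3, -1.2, -1.4]
opening: 18.4
gripper_force: 112.3
```

Run:
```python
from fit import *
goal(188,45)
```

```text
t 11.67 tcp [ 379.6 -253.    55.2] yaw 2.62 tilt [-0.0009 -0.0012] j [-0.54  0.14  1.14  2.14 -0.15  0.95 -0.84] F [-0.3 -1.2 -1.4] M [-0.04  0.1  -0.02] open 18.4
shift cm [0.08 0.64 0.46] rz -0.0939
```

Emit:
play_rows(
  motion=[
    [0,0,-0.094,0.1,0.64,0,-1],
    [0,0,0,0,0,0.5,-1],
    [0,0,0,0,0,0.6,-1],
    [0,0,0,0,0,0.6,-1],
    [0,0,0,0,0,0.4,-1],
    [0,0,0,0,0,0,-1],
  ],
)

```text
time: 12.17
tool_pos: [381.9, -257.6, 33.8]
ee_rot: [[0.991, 0.137, -0.001], [0.137, -0.991, -0.001], [-0.001, 0.001, -1.0]]
wrist_force: [1.5, -3.3, -2.6]
opening: 18.4
gripper_force: 112.3
```

Run:
```python
from fit import *
goal(188,26)
```

```text
t 12.17 tcp [ 381.9 -257.6   33.8] yaw 7.87 tilt [-0.0005 -0.0011] j [-0.47  0.21  1.09  2.15 -0.24  0.91 -0.67] F [ 1.5 -3.3 -2.6] M [-0.83 -0.35 -0.35] open 18.4
shift cm [-0.14  0.16  0.22] rz -0.0024
```

Emit:
play_rows(
  motion=[
    [0,0,0.06,-0.05,-0.62,0.1,-1],
    [0,0,0.09,0.04,-0.95,0,-1],
    [0,0,0.09,0.04,-0.95,0,-1],
    [0,0,0.09,0.04,-0.95,0,-1],
    [0,0,0.09,0.04,-0.95,0,-1],
    [0,0,0.09,0.04,-0.95,0,-1],
    [0,0,0,0,0,0,-1],
  ],
)

```text
time: 12.75
tool_pos: [389.2, -204.4, 34.1]
ee_rot: [[0.931, -0.365, 0.003], [-0.365, -0.931, -0.002], [0.003, 0.001, -1.0]]
wrist_force: [2.6, -6.6, -1.9]
opening: 18.3
gripper_force: 112.3
```

Run:
```python
from fit import *
goal(124,26)
```

```text
t 12.75 tcp [ 389.2 -204.4   34.1] yaw -21.42 tilt [ 0.0028 -0.002 ] j [-0.69  0.14  1.18  2.2  -0.17  0.89 -1.35] F [ 2.6 -6.6 -1.9] M [-1.41 -0.57 -0.48] open 18.3
shift cm [ 1.73 -5.83  0.25] rz 0.6036
```

Emit:
play_rows(
  motion=[
    [0,0,0.085,0.02,-0.88,0.1,-1],
    [0,0,0.085,0.03,-0.88,0,-1],
    [0,0,0.085,0.03,-0.88,0,-1],
    [0,0,0.085,0.03,-0.88,0,-1],
    [0,0,0.085,0.03,-0.88,0,-1],
    [0,0,0.085,0.03,-0.88,0,-1],
    [0,0,0.085,0.03,-0.88,0,-1],
    [0,0,0,0,0,0,-1],
  ],
)

```text
time: 13.42
tool_pos: [427.2, -157.0, 33.4]
ee_rot: [[0.568, -0.823, 0.003], [-0.823, -0.568, -0.004], [0.005, -0.0, -1.0]]
wrist_force: [4.6, -5.6, -1.9]
opening: 18.5
gripper_force: 112.3
```

Run:
```python
from fit import *
goal(124,26)
```

```text
t 13.42 tcp [ 427.2 -157.    33.4] yaw -55.42 tilt [ 0.0031 -0.0037] j [-0.8   0.22  1.19  2.16 -0.26  0.91 -2.  ] F [ 4.6 -5.6 -1.9] M [-1.18 -0.86  0.05] open 18.5
shift cm [-0.08  0.03  0.17] rz 0.0101
```

Emit:
play_rows(
  motion=[
    [0,0,0,0,0,-1.2,-1],
    [0,0,0,0,0,-1.1,-1],
    [0,0,0,0,0,0,-1],
  ],
)

```text
time: 13.67
tool_pos: [425.0, -155.6, 56.6]
ee_rot: [[0.569, -0.822, 0.001], [-0.822, -0.569, 0.002], [-0.002, -0.002, -1.0]]
wrist_force: [0.4, 0.3, -2.9]
opening: 18.1
gripper_force: 112.3
```

Emit:
play_rows(
  motion=[
    [0,0,-0.093,0.046,0.987,0,-1],
    [0,0,-0.093,0.046,0.987,0,-1],
    [0,0,-0.093,0.046,0.987,0,-1],
    [0,0,-0.093,0.046,0.987,0,-1],
    [0,0,-0.093,0.046,0.987,0,-1],
    [0,0,-0.093,0.046,0.987,0,-1],
    [0,0,-0.093,0.046,0.987,0,-1],
    [0,0,-0.093,0.046,0.987,0,-1],
    [0,0,-0.093,0.046,0.987,0,-1],
    [0,0,-0.093,0.046,0.987,0,-1],
    [0,0,-0.093,0.046,0.987,0,-1],
    [0,0,-0.093,0.046,0.987,0,-1],
  ],
)

```text
time: 14.67
tool_pos: [379.0, -258.8, 54.5]
ee_rot: [[0.988, 0.155, -0.002], [0.155, -0.988, 0.003], [-0.002, -0.003, -1.0]]
wrist_force: [0.7, -0.3, -1.4]
opening: 18.5
gripper_force: 112.2
```

Run:
```python
from fit import *
goal(188,45)
```

```text
t 14.67 tcp [ 379.  -258.8   54.5] yaw 8.9 tilt [-0.0022  0.0026] j [-0.53  0.16  1.15  2.13 -0.18  0.95 -0.7 ] F [ 0.7 -0.3 -1.4] M [-0.16 -0.15 -0.07] open 18.5
shift cm [0.16 0.09 0.39] rz 0.0158
```

Emit:
play_rows(
  motion=[
    [0,0,0.01,0.2,0.05,0,-1],
    [0,0,0,0,0,0.5,-1],
    [0,0,0,0,0,0.6,-1],
    [0,0,0,0,0,0.6,-1],
    [0,0,0,0,0,0.5,-1],
    [0,0,0,0,0,0,-1],
  ],
)

```text
time: 15.17
tool_pos: [381.9, -259.0, 32.5]
ee_rot: [[0.99, 0.14, -0.001], [0.14, -0.99, 0.001], [-0.001, -0.001, -1.0]]
wrist_force: [3.1, -0.2, -1.5]
opening: 18.7
gripper_force: 112.2
```

Run:
```python
from fit import *
goal(188,26)
```

```text
t 15.17 tcp [ 381.9 -259.    32.5] yaw 8.05 tilt [-0.0011  0.0006] j [-0.48  0.23  1.11  2.15 -0.26  0.91 -0.65] F [ 3.1 -0.2 -1.5] M [-0.08 -0.48  0.  ] open 18.7
shift cm [-0.12  0.02  0.09] rz 0.0008
```

Emit:
play_rows(
  motion=[
    [0,0,0.06,-0.05,-0.63,0,-1],
    [0,0,0.06,0.02,-0.64,0,-1],
    [0,0,0.06,0.02,-0.64,0,-1],
    [0,0,0.06,0.02,-0.64,0,-1],
    [0,0,0,0,0,0,-1],
  ],
)

```text
time: 15.58
tool_pos: [381.9, -233.6, 33.7]
ee_rot: [[0.995, -0.099, 0.002], [-0.099, -0.995, 0.0], [0.002, -0.0, -1.0]]
wrist_force: [3.9, -2.4, -2.9]
opening: 18.3
gripper_force: 112.1
```

Emit:
play_rows(
  motion=[
    [0,0,0.04,0.01,-0.42,0,-1],
    [0,0,0.04,0.01,-0.42,0,-1],
    [0,0,0.04,0.01,-0.42,0,-1],
    [0,0,0,0,0,0,-1],
  ],
)

```text
time: 15.92
tool_pos: [383.8, -221.7, 33.8]
ee_rot: [[0.976, -0.216, 0.001], [-0.216, -0.976, 0.0], [0.001, -0.0, -1.0]]
wrist_force: [4.4, -1.3, -3.5]
opening: 19.0
gripper_force: 112.2
```

Run:
```python
from fit import *
goal(124,26)
```

```text
t 15.92 tcp [ 383.8 -221.7   33.8] yaw -12.47 tilt [0.0012 0.0002] j [-0.64  0.16  1.18  2.19 -0.19  0.9  -1.13] F [ 4.4 -1.3 -3.5] M [-0.25 -0.92  0.08] open 19.0
shift cm [ 2.76 -7.29  0.23] rz 0.7598
```

Emit:
play_rows(
  motion=[
    [0,0,0.04,0.0,-0.42,0.1,-1],
    [0,0,0.04,0.0,-0.42,0,-1],
    [0,0,0,0,0,0,-1],
  ],
)

```text
time: 16.17
tool_pos: [385.9, -213.8, 32.9]
ee_rot: [[0.956, -0.293, 0.001], [-0.293, -0.956, 0.0], [0.001, -0.0, -1.0]]
wrist_force: [4.3, -0.3, -2.0]
opening: 18.5
gripper_force: 112.3
```

Emit:
play_rows(
  motion=[
    [0,0,0.04,0.0,-0.42,0,-1],
    [0,0,0.04,0.0,-0.42,0,-1],
    [0,0,0,0,0,0,-1],
  ],
)

```text
time: 16.42
tool_pos: [388.6, -205.9, 32.9]
ee_rot: [[0.93, -0.368, 0.001], [-0.368, -0.93, -0.0], [0.001, -0.001, -1.0]]
wrist_force: [5.0, -0.2, -1.2]
opening: 18.6
gripper_force: 112.3
```

Emit:
play_rows(
  motion=[
    [0,0,0.04,0.0,-0.42,0,-1],
    [0,0,0.04,0.0,-0.42,0,-1],
    [0,0,0,0,0,0,-1],
  ],
)

```text
time: 16.67
tool_pos: [391.9, -198.2, 33.0]
ee_rot: [[0.897, -0.441, 0.002], [-0.441, -0.897, -0.0], [0.001, -0.001, -1.0]]
wrist_force: [5.3, -0.5, -2.2]
opening: 18.7
gripper_force: 112.3
```

Emit:
play_rows(
  motion=[
    [0,0,0.04,-0.03,-0.42,0,-1],
    [0,0,0.04,-0.03,-0.42,0,-1],
    [0,0,0,0,0,0,-1],
  ],
)

```text
time: 16.92
tool_pos: [395.9, -190.8, 33.2]
ee_rot: [[0.859, -0.511, 0.003], [-0.511, -0.859, -0.001], [0.003, -0.001, -1.0]]
wrist_force: [7.0, -1.1, -2.3]
opening: 18.4
gripper_force: 112.2
```

Run:
```python
from fit import *
goal(149.3,26)
F=ctrl.grab_frame("wrist");cv2.imwrite("pics/w7.png",F["color"][:,:,::-1])
```

```text
t 16.92 tcp [ 395.9 -190.8   33.2] yaw -30.75 tilt [ 0.0028 -0.001 ] j [-0.73  0.15  1.19  2.2  -0.18  0.89 -1.54] F [ 7.  -1.1 -2.3] M [-0.28 -1.35  0.26] open 18.4
shift cm [-0.14  0.02  0.16] rz -0.001
```

View pics/w7.png

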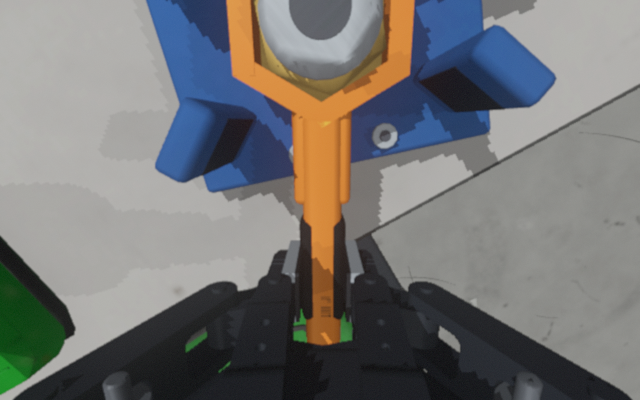

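That was my eleventh picture, one over the limit of ten, so I'll view no more and work from numbers. It shows the wrench still seated on the nut and clear of both cheeks.

Emit:
play_rows(
  motion=[
    [0,0,0.04,-0.1,-0.42,0,-1],
    [0,0,0.04,0,-0.42,0,-1],
    [0,0,0,0,0,0,-1],
  ],
)

```text
time: 17.22
tool_pos: [400.3, -183.8, 33.5]
ee_rot: [[0.816, -0.578, 0.005], [-0.578, -0.816, -0.002], [0.005, -0.001, -1.0]]
wrist_force: [8.3, -3.0, -4.1]
opening: 18.4
gripper_force: 112.2
```

Emit:
play_rows(
  motion=[
    [0,0,0.04,-0.1,-0.42,0,-1],
    [0,0,0.04,0,-0.42,0,-1],
    [0,0,0,0,0,0,-1],
  ],
)

```text
time: 17.47
tool_pos: [405.4, -177.1, 33.8]
ee_rot: [[0.767, -0.642, 0.006], [-0.642, -0.767, -0.003], [0.007, -0.001, -1.0]]
wrist_force: [10.4, -3.7, -3.7]
opening: 18.6
gripper_force: 112.1
```

Run:
```python
from fit import *
goal(140.1,26)
```

```text
t 17.47 tcp [ 405.4 -177.1   33.8] yaw -39.91 tilt [ 0.0063 -0.0034] j [-0.77  0.15  1.2   2.19 -0.18  0.89 -1.73] F [10.4 -3.7 -3.7] M [-0.6  -1.94  0.43] open 18.6
shift cm [-0.11  0.01  0.22] rz -0.0001
```

Emit:
play_rows(
  motion=[
    [0,0,0.02,0.15,-0.21,0,-1],
    [0,0,0.03,0.1,-0.32,0,-1],
    [0,0,0.03,0.02,-0.32,0,-1],
    [0,0,0,0,0,0,-1],
  ],
)

```text
time: 17.8
tool_pos: [410.9, -171.0, 33.0]
ee_rot: [[0.714, -0.7, 0.001], [-0.7, -0.714, -0.0], [0.001, -0.001, -1.0]]
wrist_force: [5.5, -0.5, -1.6]
opening: 18.6
gripper_force: 112.5
```

Run:
```python
from fit import *
goal(135.5,26)
```

```text
t 17.8 tcp [ 410.9 -171.    33. ] yaw -44.46 tilt [ 0.0013 -0.0003] j [-0.78  0.18  1.19  2.18 -0.22  0.9  -1.8 ] F [ 5.5 -0.5 -1.6] M [ 0.06 -1.26  0.54] open 18.6
shift cm [-0.11 -0.02  0.14] rz 0.0007
```

Emit:
play_rows(
  motion=[
    [0,0,0.03,0.05,-0.32,0,-1],
    [0,0,0.03,0.02,-0.32,0,-1],
    [0,0,0,0,0,0,-1],
  ],
)

```text
time: 18.05
tool_pos: [415.1, -166.8, 32.7]
ee_rot: [[0.671, -0.742, -0.0], [-0.742, -0.671, 0.0], [-0.0, 0.0, -1.0]]
wrist_force: [4.8, -0.0, -1.0]
opening: 18.6
gripper_force: 112.6
```

```bash
cat >> h.py <<'E'
def tq():
    s=ctrl.observe();r=(s["tool_pos"][:2]-C)/1000;F=s["wrist_force"];print("Maxis",(s["ft_torque"][2]+r[0]*F[1]-r[1]*F[0]).round(2),"Ftool",(s["ee_rot"].T@F).round(1))
E
python3 - <<'E'
from fit import *
goal(132,26);tq()
E
```

```text
t 18.05 tcp [ 415.1 -166.8   32.7] yaw -47.88 tilt [-0.0003  0.    ] j [-0.79  0.2   1.2   2.18 -0.23  0.9  -1.86] F [ 4.8 -0.  -1. ] M [ 0.11 -1.01  0.67] open 18.6
shift cm [-0.11 -0.06  0.11] rz 0.0021
Maxis 0.3 Ftool [ 3.2 -3.5  1. ]
```

Emit:
play_rows(
  motion=[
    [0,0,0.03,0.02,-0.36,0,-1],
    [0,0,0.03,0.02,-0.34,0,-1],
    [0,0,0,0,0,0,-1],
  ],
)

```text
time: 18.3
tool_pos: [418.8, -163.6, 32.2]
ee_rot: [[0.626, -0.78, -0.004], [-0.78, -0.626, -0.001], [-0.001, 0.004, -1.0]]
wrist_force: [-0.2, -2.6, -0.7]
opening: 18.7
gripper_force: 113.2
```

Run:
```python
from fit import *
goal(124,26);tq()
```

```text
t 18.3 tcp [ 418.8 -163.6   32.2] yaw -51.26 tilt [-0.0036 -0.0014] j [-0.79  0.22  1.2   2.17 -0.25  0.91 -1.91] F [-0.2 -2.6 -0.7] M [-0.74 -0.11  1.3 ] open 18.7
shift cm [-0.07 -1.05  0.06] rz 0.0827
Maxis 1.48 Ftool [1.9 1.7 0.7]
```

Emit:
play_rows(
  motion=[
    [0,0,0.01,0,-0.45,0,-1],
    [0,0,0.0,0,-0.3,0,-1],
    [0,0,0,0,0,0,-1],
    [0,0,0,0,0,0,-1],
  ],
)

```text
time: 18.63
tool_pos: [421.0, -161.7, 31.6]
ee_rot: [[0.614, -0.789, -0.009], [-0.789, -0.614, -0.003], [-0.003, 0.009, -1.0]]
wrist_force: [-7.4, -9.6, 1.7]
opening: 18.4
gripper_force: 113.0
```

Run:
```python
from fit import *
goal(124,26);tq()
```

```text
t 18.63 tcp [ 421.  -161.7   31.6] yaw -52.09 tilt [-0.0087 -0.0032] j [-0.79  0.23  1.19  2.17 -0.26  0.91 -1.92] F [-7.4 -9.6  1.7] M [-2.35  1.55  0.81] open 18.4
shift cm [-0.07 -0.76 -0.01] rz 0.0682
Maxis 2.05 Ftool [ 3.  11.7 -1.6]
```

Emit:
play_rows(
  motion=[
    [0,0,0.02,0,-0.5,0,-1],
    [0,0,0.02,0,-0.5,0,-1],
    [0,0,0,0,0,0,-1],
    [0,0,0,0,0,0,-1],
  ],
)

```text
time: 18.97
tool_pos: [425.4, -158.2, 30.7]
ee_rot: [[0.58, -0.815, -0.014], [-0.815, -0.58, -0.006], [-0.004, 0.015, -1.0]]
wrist_force: [-13.8, -16.4, 2.4]
opening: 18.6
gripper_force: 112.8
```

Run:
```python
from fit import *
goal(124,26);tq()
```

```text
t 18.97 tcp [ 425.4 -158.2   30.7] yaw -54.56 tilt [-0.0144 -0.0057] j [-0.79  0.25  1.19  2.16 -0.28  0.92 -1.96] F [-13.8 -16.4   2.4] M [-3.76  2.91  0.45] open 18.6
shift cm [-0.07 -0.19 -0.09] rz 0.0251
Maxis 2.64 Ftool [ 5.4 20.8 -2.1]
```

Run:
```python
from fit import *
def cols(F):
    hsv=cv2.cvtColor(F["color"],cv2.COLOR_RGB2HSV);o=(hsv[...,0]>6)&(hsv[...,0]<18)&(hsv[...,1]>170)&(hsv[...,2]>60)
    return [(v,np.nonzero(o[v])[0].min(),np.nonzero(o[v])[0].max()) for v in(20,60,90,130,190,210,335) if o[v].any()]
F=ctrl.grab_frame("wrist");pickle.dump(F,open("w8.pkl","wb"))
for n in("w3","w6","w8"): print(n,[tuple(map(int,t)) for t in cols(pickle.load(open(n+".pkl","rb")))])
w=pickle.load(open("w6.pkl","rb"))
# nut corner check: compare brass/nose edge inside the ring
for n in("w6","w8"):
    f=pickle.load(open(n+".pkl","rb"));print(n,"cheek left px",pix(f,[*(C+np.array([[np.cos(np.radians(-18.3)),-np.sin(np.radians(-18.3))],[np.sin(np.radians(-18.3)),np.cos(np.radians(-18.3))]])@[-47,41]),80]))
```

```text
w3 [(20, 231, 413), (60, 234, 410), (90, 260, 383), (130, 294, 350), (190, 296, 349), (210, 304, 340), (335, 307, 338)]
w6 [(20, 229, 412), (60, 233, 410), (90, 260, 382), (130, 294, 350), (190, 296, 349), (210, 305, 339), (335, 308, 338)]
w8 [(20, 227, 414), (60, 231, 411), (90, 259, 382), (130, 293, 350), (190, 296, 349), (210, 305, 340), (335, 308, 339)]
w6 cheek left px [309.96040611 199.543576  ]
w8 cheek left px [307.91158717 200.26451698]
```

Emit:
play_rows(
  motion=[
    [0,0,0.01,0.05,-0.6,0,-1],
    [0,0,0.01,0.05,-0.5,0,-1],
    [0,0,0,0,0,0,-1],
    [0,0,0,0,0,0,-1],
  ],
)

```text
time: 19.35
tool_pos: [429.5, -155.2, 29.7]
ee_rot: [[0.558, -0.829, -0.024], [-0.83, -0.558, -0.006], [-0.008, 0.023, -1.0]]
wrist_force: [-26.6, -20.2, 7.1]
opening: 18.6
gripper_force: 113.5
```

Run:
```python
from fit import *
goal(124,26);tq()
```

```text
t 19.35 tcp [ 429.5 -155.2   29.7] yaw -56.06 tilt [-0.0236 -0.0062] j [-0.79  0.28  1.18  2.14 -0.3   0.93 -1.98] F [-26.6 -20.2   7.1] M [-4.76  5.05 -0.48] open 18.6
shift cm [-0.07  0.32 -0.18] rz -0.001
Maxis 3.04 Ftool [ 1.8 33.5 -6.4]
```

Emit:
play_rows(
  motion=[
    [0,0,-0.03,0,0.9,0,-1],
    [0,0,-0.02,0,0.9,0,-1],
    [0,0,0,0,0,-1.2,-1],
    [0,0,0,0,0,-1.1,-1],
    [0,0,0,0,0,0,-1],
  ],
)

```text
time: 19.77
tool_pos: [426.0, -162.8, 55.5]
ee_rot: [[0.602, -0.799, -0.002], [-0.799, -0.602, -0.005], [0.003, 0.005, -1.0]]
wrist_force: [2.1, -16.4, -10.9]
opening: 18.3
gripper_force: 109.7
```

Run:
```python
from fit import *
goal(190,45);tq()
def cols(F):
    hsv=cv2.cvtColor(F["color"],cv2.COLOR_RGB2HSV);o=(hsv[...,0]>6)&(hsv[...,0]<18)&(hsv[...,1]>170)&(hsv[...,2]>60)
    return [(v,int(np.nonzero(o[v])[0].min()),int(np.nonzero(o[v])[0].max())) for v in(20,60,90,130,190,210,335) if o[v].any()]
print(cols(ctrl.grab_frame("wrist")))
```

```text
t 19.77 tcp [ 426.  -162.8   55.5] yaw -53.0 tilt [-0.0016 -0.0054] j [-0.82  0.15  1.2   2.14 -0.17  0.95 -2.02] F [  2.1 -16.4 -10.9] M [-3.13  0.32 -0.73] open 18.3
shift cm [5.32 9.6  0.55] rz -1.0996
Maxis 0.08 Ftool [14.3  8.2 11. ]
[(20, 240, 403), (60, 242, 402), (90, 251, 392), (130, 296, 348), (190, 297, 348), (210, 306, 339), (335, 306, 339)]
```

Emit:
play_rows(
  motion=[
    [0,0,0,0.4,0.3,0,-1],
    [0,0,0,0,0,-0.3,-1],
    [0,0,0,0,0,0,-1],
    [0,0,0,0,0,0,-1],
  ],
)

```text
time: 20.15
tool_pos: [427.5, -161.7, 58.2]
ee_rot: [[0.606, -0.796, -0.003], [-0.796, -0.606, 0.001], [-0.003, 0.001, -1.0]]
wrist_force: [-2.6, -2.6, -1.2]
opening: 18.6
gripper_force: 110.9
```

```bash
cat >> h.py <<'E'
def cols():
    F=ctrl.grab_frame("wrist");hsv=cv2.cvtColor(F["color"],cv2.COLOR_RGB2HSV);o=(hsv[...,0]>6)&(hsv[...,0]<18)&(hsv[...,1]>170)&(hsv[...,2]>60)
    print([(v,int(np.nonzero(o[v])[0].min()),int(np.nonzero(o[v])[0].max())) for v in(20,60,90,130,190,210,335) if o[v].any()])
E
python3 - <<'E'
from fit import *
goal(190,45);tq();cols()
E
```

```text
t 20.15 tcp [ 427.5 -161.7   58.2] yaw -52.73 tilt [-0.0029  0.0015] j [-0.81  0.15  1.19  2.14 -0.17  0.96 -2.02] F [-2.6 -2.6 -1.2] M [-0.64  0.73 -0.36] open 18.6
shift cm [5.27 9.81 0.76] rz -1.0949
Maxis 0.01 Ftool [0.5 3.7 1.2]
[(20, 235, 405), (60, 237, 404), (90, 251, 388), (130, 294, 348), (190, 296, 348), (210, 305, 339), (335, 307, 339)]
```

Emit:
play_rows(
  motion=[
    [0,0,0,0.1,0.1,-0.6,-1],
    [0,0,0,0,0,-0.3,-1],
    [0,0,0,0,0,0,-1],
  ],
)

```text
time: 20.45
tool_pos: [429.9, -162.4, 68.4]
ee_rot: [[0.607, -0.794, 0.002], [-0.794, -0.607, 0.002], [-0.0, -0.002, -1.0]]
wrist_force: [-0.5, 0.3, -1.7]
opening: 19.2
gripper_force: 110.8
```

Emit:
play_rows(
  motion=[
    [0,0,-0.091,0.044,0.967,0,-1],
    [0,0,-0.091,0.044,0.967,0,-1],
    [0,0,-0.091,0.044,0.967,0,-1],
    [0,0,-0.091,0.044,0.967,0,-1],
    [0,0,-0.091,0.044,0.967,0,-1],
    [0,0,-0.091,0.044,0.967,0,-1],
    [0,0,-0.091,0.044,0.967,0,-1],
    [0,0,-0.091,0.044,0.967,0,-1],
    [0,0,-0.091,0.044,0.967,0,-1],
    [0,0,-0.091,0.044,0.967,0,-1],
    [0,0,-0.091,0.044,0.967,0,-1],
    [0,0,-0.091,0.044,0.967,0,-1],
  ],
)

```text
time: 21.45
tool_pos: [388.8, -265.7, 67.6]
ee_rot: [[0.984, 0.178, 0.0], [0.178, -0.984, 0.001], [0.0, -0.001, -1.0]]
wrist_force: [-0.6, -0.3, -1.3]
opening: 18.6
gripper_force: 110.7
```

Run:
```python
from fit import *
goal(190,45);tq();cols()
```

```text
t 21.45 tcp [ 388.8 -265.7   67.6] yaw 10.23 tilt [0.0002 0.0013] j [-0.51  0.16  1.13  2.1  -0.18  0.98 -0.67] F [-0.6 -0.3 -1.3] M [0.04 0.07 0.01] open 18.6
shift cm [-0.69 -0.4   1.7 ] rz 0.004
Maxis 0.03 Ftool [-0.6  0.2  1.3]
[(20, 233, 401), (60, 236, 400), (90, 249, 385), (130, 293, 346), (190, 295, 347), (210, 304, 338), (335, 308, 340)]
```

```bash
cat > pf.py <<'E'
from fit import *
def wm(F,s,d,y0,yaw,p):
    R,T=s["ee_rot"],s["tool_pos"];m=np.zeros((400,640),np.uint8)
    Ry=cv2.Rodrigues(np.array([0,p,0.]))[0]@cv2.Rodrigues(np.array([0,0,yaw]))[0]
    def poly(P,val):
        q=[]
        for X,Y in P:
            l=Ry@np.array([d-X,Y,-8.])+[0,y0,-2.4]; q.append(pix(F,R@l+T))   # tool frame; handle toward -x
        cv2.fillPoly(m,[np.round(np.array(q)*16).astype(np.int32)],val,cv2.LINE_AA,4)
    poly([[30,-9],[82,-9],[82,9],[30,9]],255); poly([[41*np.cos(a),41*np.sin(a)] for a in a60],255)
    r=27/np.cos(np.pi/6);poly([[r*np.cos(a),r*np.sin(a)] for a in a60],0)
    return m/255.
def pose(F,s):
    hsv=cv2.cvtColor(F["color"],cv2.COLOR_RGB2HSV);o=((hsv[...,0]>6)&(hsv[...,0]<18)&(hsv[...,1]>170)&(hsv[...,2]>60)).astype(float)
    b=np.s_[0:212,200:445];o=cv2.GaussianBlur(o,(0,0),3)
    cost=lambda q:np.abs(cv2.GaussianBlur(wm(F,s,q[0],q[1],q[2]/100,q[3]/100),(0,0),3)[b]-o[b]).sum()
    best=min((minimize(cost,x0,method="Nelder-Mead",options=dict(initial_simplex=[x0]+[np.array(x0)+e for e in np.diag([4,2,3,4])])) for x0 in([106,0,0,0],[100,0,0,6],[104,0,0,-6])),key=lambda r:r.fun)
    return best.x.round(2),round(best.fun)
E
python3 - <<'E'
from pf import *
s=ctrl.observe();print("now",pose(ctrl.grab_frame("wrist"),s))
F=pickle.load(open("w5.pkl","rb"))
# w5 reference pose
R=np.array([[.81,-.586,-.003],[-.586,-.81,.003],[-.004,0,-1]]);print("ref",pose(F,dict(ee_rot=R,tool_pos=np.array([396.4,-181.3,123.3]))))
E
```

```text
now (array([103.5 ,   0.45,  -1.81, -11.34]), 2273)
ref (array([ 1.0624e+02,  1.0000e-01,  6.8000e-01, -1.1500e+00]), 2031)
```

Emit:
play_rows(
  motion=[
    [0,0.05,0,-0.3,-0.3,0,-1],
    [0,0.05,0,0,0,0,-1],
    [0,0,0,0,0,0,-1],
  ],
)

```text
time: 21.8
tool_pos: [383.2, -262.6, 67.0]
ee_rot: [[0.981, 0.168, 0.099], [0.166, -0.986, 0.021], [0.101, -0.004, -0.995]]
wrist_force: [-0.4, -0.5, -1.1]
opening: 18.7
gripper_force: 110.8
```

Run:
```python
from pf import *
s=ctrl.observe();q,c=pose(ctrl.grab_frame("wrist"),s);print(q,c)
Ry=cv2.Rodrigues(np.array([0,q[3]/100,0]))[0]@cv2.Rodrigues(np.array([0,0,q[2]/100]))[0]
o=s["ee_rot"]@(Ry@np.array([q[0],0,8.])+[0,q[1],-2.4])+s["tool_pos"];ax=s["ee_rot"]@Ry@np.array([-1,0,0])
print("wrench origin",o.round(1),"handle angle",np.degrees(np.arctan2(ax[1],ax[0]))%360,"slope",ax[2].round(3),"off C",(o[:2]-C).round(1))
rel(None)
```

```text
[103.94   0.44  -1.82 -10.86] 2206
wrench origin [ 485.1 -243.7   60.6] handle angle 190.70312406621522 slope 0.007 off C [-0.9  0.9]
t 21.85 tcp [ 384.2 -262.3   67.4] yaw 9.73 tilt [0.0985 0.0209] j [-0.53  0.02  1.16  2.17 -0.12  0.9  -0.7 ] F [ 0.3 -0.9 -2.2] M [-0.04  0.14  0.06] open 18.4
```

Emit:
play_rows(
  motion=[
    [0,0,0,-0.08,0,0.8,-1],
    [0,0,0,-0.08,0,0.8,-1],
    [0,0,0,-0.05,0,0.5,-1],
    [0,0,0,-0.05,0,0.5,-1],
    [0,0,0,-0.05,0,0.5,-1],
    [0,0,0,0,0,0,-1],
  ],
)

```text
time: 22.35
tool_pos: [384.8, -264.3, 36.0]
ee_rot: [[0.981, 0.171, 0.097], [0.17, -0.985, 0.016], [0.098, 0.001, -0.995]]
wrist_force: [-1.4, -1.7, 1.7]
opening: 18.5
gripper_force: 111.2
```

```bash
cat >> pf.py <<'E'
def rep():
    s=ctrl.observe();q,c=pose(ctrl.grab_frame("wrist"),s)
    Ry=cv2.Rodrigues(np.array([0,q[3]/100,0]))[0]@cv2.Rodrigues(np.array([0,0,q[2]/100]))[0]
    o=s["ee_rot"]@(Ry@np.array([q[0],0,8.])+[0,q[1],-2.4])+s["tool_pos"];ax=s["ee_rot"]@Ry@np.array([-1,0,0])
    print(q,c,"wrench origin",o.round(1),"handle",(np.degrees(np.arctan2(ax[1],ax[0]))%360).round(2),"slope",ax[2].round(3),"off C",(o[:2]-C).round(1));rel(None);tq()
E
python3 -c "
from pf import *
rep()"
```

```text
[103.99   0.29  -1.81  -7.58] 1774 wrench origin [ 486.9 -245.    32.7] handle 190.87 slope -0.023 off C [ 0.9 -0.4]
t 22.4 tcp [ 384.8 -264.3   36.3] yaw 9.84 tilt [0.0972 0.0162] j [-0.47  0.14  1.13  2.19 -0.27  0.84 -0.57] F [-1.7 -2.5 -0.4] M [-0.5   0.13  0.09] open 18.7
Maxis 0.3 Ftool [-2.1  2.1  0.2]
```

Emit:
play_rows(
  motion=[
    [0,0,0,-0.02,0,0.3,-1],
    [-0.004,0,0.04,0,-0.42,0,-1],
    [-0.004,0,0.04,0,-0.42,0,-1],
    [0,0,0,0,0,0,-1],
  ],
)

```text
time: 22.73
tool_pos: [383.6, -256.7, 34.0]
ee_rot: [[0.991, 0.092, 0.099], [0.092, -0.996, 0.007], [0.1, 0.002, -0.995]]
wrist_force: [-5.2, -5.5, 6.0]
opening: 18.7
gripper_force: 111.7
```

```bash
python3 -c "
from pf import *
rep()"
```

```text
[104.01   0.63  -2.73  -7.  ] 1712 wrench origin [ 486.9 -245.    31.5] handle 186.84 slope -0.03 off C [ 0.9 -0.4]
t 22.78 tcp [ 383.6 -256.5   34. ] yaw 5.31 tilt [0.0994 0.0079] j [-0.51  0.12  1.15  2.21 -0.24  0.82 -0.69] F [-3.7 -5.   4.9] M [-0.97  0.55  0.2 ] open 18.5
Maxis 0.67 Ftool [-3.7  4.6 -5.3]
```

Emit:
play_rows(
  motion=[
    [-0.004,0,0.04,0,-0.42,0,-1],
    [0,0,0,0,0,0,-1],
    [0,0,0,0,0,0,-1],
  ],
)

```text
time: 23.03
tool_pos: [383.2, -252.5, 34.0]
ee_rot: [[0.994, 0.053, 0.1], [0.052, -0.999, 0.004], [0.1, 0.001, -0.995]]
wrist_force: [-5.0, -4.1, 5.2]
opening: 18.5
gripper_force: 111.9
```

```bash
python3 -c "
from pf import *
rep()"
```

```text
[104.12   0.24  -2.23  -6.94] 1771 wrench origin [ 487.  -244.9   31.6] handle 184.29 slope -0.03 off C [ 1.  -0.3]
t 23.08 tcp [ 383.2 -252.4   34. ] yaw 3.0 tilt [0.0996 0.0042] j [-0.53  0.1   1.16  2.22 -0.21  0.82 -0.76] F [-4.6 -3.   6.6] M [-0.95  0.6   0.29] open 18.2
Maxis 0.57 Ftool [-4.1  2.8 -7. ]
```

Emit:
play_rows(
  motion=[
    [-0.004,0,0.04,0.03,-0.42,-0.1,-1],
    [0,0,0,0,0,0,-1],
    [0,0,0,0,0,0,-1],
  ],
)

```text
time: 23.33
tool_pos: [383.0, -247.9, 35.1]
ee_rot: [[0.995, 0.012, 0.099], [0.012, -1.0, 0.001], [0.099, 0.0, -0.995]]
wrist_force: [-5.3, -1.8, 9.4]
opening: 18.5
gripper_force: 112.2
```

```bash
python3 -c "
from pf import *
rep()"
```

```text
[104.06  -1.    -0.62  -8.02] 1928 wrench origin [ 487.  -245.    31.5] handle 181.04 slope -0.019 off C [ 1.  -0.4]
t 23.38 tcp [ 383.  -247.7   35.1] yaw 0.67 tilt [0.099  0.0015] j [-0.56  0.08  1.16  2.22 -0.18  0.81 -0.84] F [-6.6 -1.6 10.1] M [-0.63  0.98  0.05] open 18.6
Maxis 0.19 Ftool [ -5.6   1.5 -10.7]
```

```bash
cat > cal.py <<'E'
from pf import *
for n,T,th in(("w6",[427.4,-157.2,32.5],-55.77),("w8",[425.4,-158.2,30.7],-54.56)):
    F=pickle.load(open(n+".pkl","rb"));t=np.radians(th);c,s=np.cos(t),np.sin(t);zt=[-.0007,.0013,-1] if n=="w6" else [-.0144,-.0057,-.9998]
    z=np.array(zt);z/=np.linalg.norm(z);x=np.array([c,s,0]);x-=z*(x@z);x/=np.linalg.norm(x);R=np.array([x,np.cross(z,x),z]).T
    q,f=pose(F,dict(ee_rot=R,tool_pos=np.array(T)))
    Ry=cv2.Rodrigues(np.array([0,q[3]/100,0]))[0]@cv2.Rodrigues(np.array([0,0,q[2]/100]))[0]
    o=R@(Ry@np.array([q[0],0,8.])+[0,q[1],-2.4])+T;ax=R@Ry@np.array([-1,0,0]);print(n,q,f,o.round(1),np.degrees(np.arctan2(ax[1],ax[0])).round(2),ax[2].round(3))
E
python3 cal.py
```

```text
w6 [106.41   0.45  -0.16  -0.47] 1486 [ 487.  -245.3   26.2] 124.32 0.006
w8 [106.61   0.77  -0.55   1.92] 1493 [ 487.1 -245.3   26.8] 125.77 -0.015
```

Emit:
play_rows(
  motion=[
    [0,0,0,0.05,0.3,0,-1],
    [0,0,0,0.08,0,-0.8,-1],
    [0,0,0,0.08,0,-0.8,-1],
    [0,0,0,0.08,0,-0.8,-1],
    [0,0,0,0,0,0,-1],
  ],
)

```text
time: 23.8
tool_pos: [385.0, -248.7, 59.4]
ee_rot: [[0.995, 0.013, 0.102], [0.013, -1.0, 0.004], [0.102, -0.002, -0.995]]
wrist_force: [0.8, -0.4, -1.3]
opening: 18.5
gripper_force: 111.2
```

```bash
sed -i 's/C=np.array(\[486,-244.6\])/C=np.array([487,-245.3])/' h.py; python3 -c "
from pf import *
rep()"
```

```text
[102.97   1.64  -0.96 -13.97] 2790 wrench origin [ 487.4 -248.    49.9] handle 181.33 slope 0.038 off C [ 0.4 -2.7]
t 23.85 tcp [ 384.5 -248.8   58.9] yaw 0.74 tilt [0.1008 0.0038] j [-0.58 -0.01  1.16  2.2  -0.06  0.86 -0.94] F [ 0.4 -0.9 -2.3] M [ 0.02  0.2  -0.01] open 18.3
Maxis 0.09 Ftool [0.2 0.9 2.4]
```

Emit:
play_rows(
  motion=[
    [0,0.04,0,0,0,0,-1],
    [0.012,0,-0.094,0.05,0.97,0,-1],
    [0.012,0,-0.094,0.05,0.97,0,-1],
    [0,0,0,0,0,0,-1],
  ],
)

```text
time: 24.18
tool_pos: [385.5, -269.7, 58.6]
ee_rot: [[0.972, 0.191, 0.136], [0.19, -0.982, 0.024], [0.138, 0.003, -0.99]]
wrist_force: [-0.7, -1.0, -1.3]
opening: 18.9
gripper_force: 111.2
```

Emit:
play_rows(
  motion=[
    [0,0,0,0.1,-0.45,0,-1],
    [0,0,0,-0.07,0,0.5,-1],
    [0,0,0,-0.07,0,0.5,-1],
    [0,0,0,-0.07,0,0.5,-1],
    [0,0,0,-0.07,0,0.5,-1],
    [0,0,0,0,0,0,-1],
  ],
)

```text
time: 24.73
tool_pos: [385.0, -263.6, 37.8]
ee_rot: [[0.973, 0.186, 0.135], [0.184, -0.983, 0.024], [0.137, 0.002, -0.991]]
wrist_force: [-1.7, -0.7, 0.7]
opening: 18.1
gripper_force: 111.4
```

```bash
python3 -c "
from pf import *
rep()"
```

```text
[ 1.0362e+02  6.5000e-01  8.0000e-02 -1.1590e+01  1.4300e+00] 1909 wrench origin [ 486.8 -245.1   34.4] handle 190.67 slope -0.021 off C [-0.2  0.2]
t 24.78 tcp [ 385.1 -263.7   38.2] yaw 10.76 tilt [0.1347 0.024 ] j [-0.5   0.11  1.18  2.21 -0.28  0.82 -0.53] F [-1.  -1.6  0.7] M [-0.47  0.24 -0.08] open 18.6
Maxis 0.06 Ftool [-1.2  1.4 -0.9]
```

Emit:
play_rows(
  motion=[
    [0.008,0,-0.05,0.02,0.5,0,-1],
    [0,0,0,-0.03,0,0.3,-1],
    [0,0,0,-0.03,0,0.3,-1],
    [0,0,0,0,0,0,-1],
  ],
)

```text
time: 25.12
tool_pos: [386.5, -268.7, 32.2]
ee_rot: [[0.962, 0.237, 0.134], [0.235, -0.972, 0.032], [0.137, 0.001, -0.991]]
wrist_force: [-3.6, -3.8, 2.2]
opening: 18.5
gripper_force: 111.7
```

```bash
python3 -c "
from pf import *
rep()"
```

```text
[103.6    0.77  -0.   -11.07   0.6 ] 1819 wrench origin [ 487.2 -245.    29.4] handle 193.7 slope -0.027 off C [0.2 0.3]
t 25.17 tcp [ 386.5 -268.8   32.4] yaw 13.73 tilt [0.1337 0.0319] j [-0.45  0.16  1.15  2.2  -0.35  0.82 -0.41] F [-4.3 -3.   1.4] M [-0.76  0.56 -0.19] open 18.8
Maxis 0.01 Ftool [-4.6  1.9 -2.1]
```

Emit:
play_rows(
  motion=[
    [0,-0.02,0,0.1,0,0.3,-1],
    [-0.006,0,0.04,0,-0.42,0,-1],
    [-0.006,0,0.04,0,-0.42,0,-1],
    [0,0,0,0,0,0,-1],
  ],
)

```text
time: 25.5
tool_pos: [385.2, -262.1, 30.0]
ee_rot: [[0.98, 0.159, 0.116], [0.159, -0.987, 0.012], [0.116, 0.007, -0.993]]
wrist_force: [-9.5, -8.8, 6.2]
opening: 18.3
gripper_force: 112.3
```

```bash
python3 -c "
from pf import *
rep()"
```

```text
[103.43   0.16  -0.77  -9.91   0.81] 1659 wrench origin [ 487.  -245.    26.2] handle 189.62 slope -0.017 off C [0.  0.3]
t 25.55 tcp [ 385.1 -262.    30.1] yaw 9.26 tilt [0.116  0.0127] j [-0.5   0.15  1.17  2.21 -0.3   0.81 -0.55] F [-9.7 -8.1  6.8] M [-1.75  1.43  0.31] open 18.6
Maxis 0.98 Ftool [-10.1   6.5  -8. ]
```

Emit:
play_rows(
  motion=[
    [-0.003,0,0.03,0.05,-0.35,0,-1],
    [-0.003,0,0.02,0,-0.25,0,-1],
    [0,0,0,0,0,0,-1],
    [0,0,0,0,0,0,-1],
  ],
)

```text
time: 25.88
tool_pos: [384.6, -258.2, 30.4]
ee_rot: [[0.987, 0.111, 0.117], [0.112, -0.994, 0.003], [0.117, 0.01, -0.993]]
wrist_force: [-9.9, -13.3, 6.2]
opening: 18.8
gripper_force: 112.8
```

```bash
python3 -c "
from pf import *
rep()"
```

```text
[103.34  -0.65  -1.03 -10.53   1.04] 1822 wrench origin [ 486.9 -245.    25.9] handle 186.98 slope -0.011 off C [-0.1  0.3]
t 25.93 tcp [ 384.6 -258.2   30.4] yaw 6.44 tilt [0.1169 0.0033] j [-0.53  0.12  1.18  2.22 -0.26  0.8  -0.65] F [ -9.6 -13.2   6.7] M [-2.76  1.72  0.77] open 18.1
Maxis 2.0 Ftool [-10.2  12.1  -7.8]
```

Emit:
play_rows(
  motion=[
    [0.005,0,-0.05,-0.1,0.55,0,-1],
    [0.005,0,-0.05,0,0.52,0,-1],
    [0,0,0,0,0,0,-1],
  ],
)

```text
time: 26.18
tool_pos: [386.1, -266.9, 30.3]
ee_rot: [[0.971, 0.209, 0.117], [0.209, -0.978, 0.017], [0.118, 0.007, -0.993]]
wrist_force: [-5.3, -6.3, 5.4]
opening: 18.3
gripper_force: 112.1
```

```bash
python3 -c "
from pf import *
rep()"
```

```text
[ 1.0363e+02 -5.0000e-02 -2.3000e-01 -1.0530e+01  1.2800e+00] 1716 wrench origin [ 487.2 -245.    26. ] handle 192.21 slope -0.013 off C [0.2 0.3]
t 26.23 tcp [ 386.1 -266.9   30.3] yaw 12.07 tilt [0.1166 0.0169] j [-0.46  0.16  1.14  2.2  -0.32  0.82 -0.48] F [-6.4 -7.   5.8] M [-1.42  0.81  0.27] open 18.6
Maxis 0.85 Ftool [-7.   5.6 -6.7]
```

Emit:
play_rows(
  motion=[
    [0.004,0,-0.04,0,0.42,-0.1,-1],
    [0,0,0,0,0,0,-1],
    [0,0,0,0,0,0,-1],
  ],
)

```text
time: 26.48
tool_pos: [386.8, -269.8, 31.0]
ee_rot: [[0.962, 0.247, 0.116], [0.246, -0.969, 0.023], [0.118, 0.007, -0.993]]
wrist_force: [-4.2, -5.2, 4.5]
opening: 18.5
gripper_force: 111.8
```

```bash
python3 -c "
from pf import *
rep()"
```

```text
[103.24   0.49   0.22 -11.65   0.82] 1741 wrench origin [ 486.8 -245.2   25.5] handle 194.15 slope -0.001 off C [-0.2  0.1]
t 26.53 tcp [ 386.9 -269.8   31. ] yaw 14.33 tilt [0.1156 0.0224] j [-0.43  0.17  1.13  2.19 -0.33  0.83 -0.42] F [-5.2 -5.6  4. ] M [-1.08  0.85 -0.18] open 18.3
Maxis 0.26 Ftool [-5.9  4.2 -4.7]
```

Emit:
play_rows(
  motion=[
    [0.002,0,-0.02,-0.15,0.3,0,-1],
    [0,0,0,0,0,-0.3,-1],
    [0,0,0,0.05,0,-0.5,-1],
    [0,0,0,0.08,0,-0.8,-1],
    [0,0,0,0.08,0,-0.8,-1],
    [0,0,0,0,0,0,-1],
  ],
)

```text
time: 27.03
tool_pos: [386.5, -271.0, 55.6]
ee_rot: [[0.956, 0.269, 0.117], [0.267, -0.963, 0.028], [0.12, 0.005, -0.993]]
wrist_force: [-0.3, -0.3, -1.2]
opening: 18.2
gripper_force: 111.3
```

```bash
python3 -c "
from pf import *
rep()"
```

```text
[103.22   1.05  -0.5  -14.54   1.98] 2249 wrench origin [ 485.6 -244.    47.4] handle 195.86 slope 0.025 off C [-1.4  1.3]
t 27.08 tcp [ 386.3 -270.6   55. ] yaw 15.65 tilt [0.1162 0.0282] j [-0.47  0.09  1.15  2.17 -0.23  0.87 -0.48] F [ 0.3 -0.3 -1.4] M [-0.04  0.24 -0.04] open 18.4
Maxis -0.0 Ftool [0.  0.4 1.4]
```

```bash
python3 -c "
from pf import *
F=pickle.load(open('w1.pkl','rb'))
print('tape',world(F,273,265,19),'jar',world(F,312,255,47))
rel((532-103.3*np.cos(np.radians(25)),-445+103.3*np.sin(np.radians(25)),110),-25)
"
```

```text
tape [ 612.56283089 -471.44128083   19.        ] jar [ 614.5981786  -371.56288351   47.        ]
t 27.08 tcp [ 386.3 -270.6   55. ] yaw 15.65 tilt [0.1162 0.0282] j [-0.47  0.09  1.15  2.17 -0.23  0.87 -0.48] F [ 0.3 -0.3 -1.4] M [-0.04  0.24 -0.04] open 18.4
shift cm [ 2.13 14.01 -5.23] rz 0.7094
```

Emit:
play_rows(
  motion=[
    [0,0,0,0.2,0,-2.0,-1],
    [0,0,0,0.4,0,-3.5,-1],
    [0,0,0,0,0,0,-1],
  ],
)

```text
time: 27.33
tool_pos: [388.3, -273.2, 115.4]
ee_rot: [[0.955, 0.267, 0.128], [0.266, -0.964, 0.028], [0.13, 0.007, -0.991]]
wrist_force: [1.7, -1.4, -0.1]
opening: 18.4
gripper_force: 111.3
```

```bash
python3 -c "
from pf import *
rep()
rel((532-103.3*np.cos(np.radians(25)),-445+103.3*np.sin(np.radians(25)),110),-25)
"
```

```text
[103.27   0.27   0.24 -13.25   2.39] 2231 wrench origin [ 487.7 -246.3  109.6] handle 195.35 slope 0.002 off C [ 0.7 -1. ]
t 27.38 tcp [ 387.8 -271.7  113. ] yaw 15.64 tilt [0.1247 0.0291] j [-0.54 -0.12  1.14  2.12  0.02  0.99 -0.71] F [ 0.5  0.8 -2.1] M [-0.    0.22 -0.02] open 18.5
Maxis -0.08 Ftool [ 0.4 -0.6  2.2]
t 27.38 tcp [ 387.8 -271.7  113. ] yaw 15.64 tilt [0.1247 0.0291] j [-0.54 -0.12  1.14  2.12  0.02  0.99 -0.71] F [ 0.5  0.8 -2.1] M [-0.    0.22 -0.02] open 18.5
shift cm [ 1.33 13.84  0.56] rz 0.7093
```

Emit:
play_rows(
  motion=[
    [0,0,0,0.11,3.4,0,-1],
    [0,0,0,0.11,3.4,0,-1],
    [0,0,0,0.11,3.4,0,-1],
    [0,0,0,0.11,3.4,0,-1],
    [-0.015,0,0.117,0,0,0,-1],
    [-0.015,0,0.117,0,0,0,-1],
    [-0.015,0,0.117,0,0,0,-1],
    [-0.015,0,0.117,0,0,0,-1],
    [-0.015,0,0.117,0,0,0,-1],
    [-0.015,0,0.117,0,0,0,-1],
    [0,0,0,0,0,0,-1],
  ],
)

```text
time: 28.3
tool_pos: [421.9, -390.2, 108.2]
ee_rot: [[0.899, -0.425, 0.101], [-0.422, -0.905, -0.057], [0.116, 0.009, -0.993]]
wrist_force: [-0.1, 0.6, -2.0]
opening: 18.2
gripper_force: 111.2
```

```bash
python3 -c "
from pf import *
rep()
rel((428.4,-401.3,20),-25)
"
```

```text
[103.46   2.83  -1.56 -16.49  -4.21] 2194 wrench origin [ 514.2 -435.1   97.6] handle 155.7 slope 0.049 off C [  27.2 -189.8]
t 28.35 tcp [ 422.  -390.6  108.6] yaw -24.81 tilt [ 0.1019 -0.0569] j [-0.31  0.36  1.21  1.92 -0.45  1.02 -0.92] F [ 0.2  0.2 -3.2] M [ 0.12  0.23 -0.01] open 18.4
Maxis 0.0 Ftool [-0.3 -0.3  3.2]
t 28.35 tcp [ 422.  -390.6  108.6] yaw -24.81 tilt [ 0.1019 -0.0569] j [-0.31  0.36  1.21  1.92 -0.45  1.02 -0.92] F [ 0.2  0.2 -3.2] M [ 0.12  0.23 -0.01] open 18.4
shift cm [-0.    0.63  8.93] rz 0.0034
```

Emit:
play_rows(
  motion=[
    [0,0,0,0.8,0.6,0.5,-1],
    [0,0,0,-0.35,0,3.0,-1],
    [0,0,0,-0.35,0,3.0,-1],
    [0,0,0,-0.2,0,1.8,-1],
    [0,0,0,-0.1,0,0.8,-1],
    [0,0,0,0,0,0,-1],
  ],
)

```text
time: 28.85
tool_pos: [425.8, -401.0, 17.4]
ee_rot: [[0.901, -0.422, 0.101], [-0.419, -0.906, -0.056], [0.115, 0.009, -0.993]]
wrist_force: [0.3, 0.0, -1.8]
opening: 19.0
gripper_force: 111.1
```

```bash
python3 -c "
from pf import *
rep()
rel((428.4,-401.3,8),-25)
"
```

```text
[103.26   1.61  -0.69 -14.63   1.2 ] 2052 wrench origin [ 518.4 -445.3    8.6] handle 155.39 slope 0.031 off C [  31.4 -200. ]
t 28.9 tcp [ 426.7 -402.1   19.1] yaw -24.96 tilt [ 0.1029 -0.0582] j [-0.14  0.51  1.04  1.96 -0.62  0.89 -0.79] F [ 0.3  0.9 -0.8] M [0.07 0.19 0.02] open 18.4
Maxis 0.01 Ftool [-0.2 -1.   0.8]
t 28.9 tcp [ 426.7 -402.1   19.1] yaw -24.96 tilt [ 0.1029 -0.0582] j [-0.14  0.51  1.04  1.96 -0.62  0.89 -0.79] F [ 0.3  0.9 -0.8] M [0.07 0.19 0.02] open 18.4
shift cm [-0.01 -0.15  1.12] rz 0.0007
```

Next I lower about 11 mm in small steps. The ring should touch first and level the wrench.

Emit:
play_rows(
  motion=[
    [0,0,0,-0.05,0,0.4,-1],
    [0,0,0,-0.05,0,0.4,-1],
    [0,0,0,-0.03,0,0.3,-1],
    [0,0,0,0,0,0,-1],
  ],
)

```text
time: 29.23
tool_pos: [427.8, -402.1, 9.0]
ee_rot: [[0.9, -0.423, 0.105], [-0.419, -0.906, -0.059], [0.12, 0.009, -0.993]]
wrist_force: [-1.4, 0.3, -1.9]
opening: 18.5
gripper_force: 111.1
```

```bash
python3 -c "
from pf import *
rep()
"
```

```text
[103.32   1.79  -0.97 -14.07   4.05] 2054 wrench origin [ 520.7 -446.4    1.3] handle 155.5 slope 0.02 off C [  33.7 -201.1]
t 29.28 tcp [ 427.8 -402.2    9.2] yaw -25.0 tilt [ 0.1055 -0.0588] j [-0.12  0.52  1.02  1.96 -0.64  0.87 -0.78] F [ 0.5  0.6 -2.7] M [ 0.09  0.22 -0.  ] open 18.3
Maxis 0.04 Ftool [-0.1 -0.8  2.7]
```

Emit:
play_rows(
  motion=[
    [0,0,0,-0.03,0,0.25,-1],
    [0,0,0,0,0,0,-1],
    [0,0,0,0,0,0,-0.3],
    [0,0,0,0,0,0,0],
    [0,0,0,0,0,0,0.5],
    [0,0,0,0,0,0,0.8],
    [0,0,0,0,0,0,0.8],
  ],
)

```text
time: 29.87
tool_pos: [427.8, -402.5, 6.7]
ee_rot: [[0.9, -0.424, 0.105], [-0.42, -0.906, -0.059], [0.121, 0.009, -0.993]]
wrist_force: [0.3, 0.0, 0.6]
opening: 76.2
gripper_force: 0.0
```

Emit:
play_rows(
  motion=[
    [0,0,0,0.2,0,-1.5,0.8],
    [0,0,0,0.5,0,-4.0,0.8],
    [0,0,0,0.5,0,-4.0,0.8],
    [0,0,0,0.5,0,-4.0,0.8],
    [0,0,0,0,0,-4.0,0.8],
    [0,0,0,0,0,-4.0,0.8],
    [0,0,0,0,0,-4.0,0.8],
    [0,0,0,0,0,0,0.8],
    [0,0,0,0,0,0,0.8],
  ],
)

```text
time: 30.62
tool_pos: [417.0, -395.4, 264.2]
ee_rot: [[0.899, -0.424, 0.111], [-0.42, -0.906, -0.059], [0.126, 0.007, -0.992]]
wrist_force: [-0.4, 0.8, 0.2]
opening: 77.2
gripper_force: 0.0
```

Run:
```python
from fit import *
rel(None)
for n in("wrist","side"):
    F=ctrl.grab_frame(n);pickle.dump(F,open("end_"+n+".pkl","wb"));p=fit(F,(520,-446,155));print(n,p)
    t=np.radians(p[2]);c,s=np.cos(t),np.sin(t)
    Z=[]
    for r in(34,50,65,75,90,120,130,150,160):
        u,v=pix(F,[p[0]+r*c,p[1]+r*s,16])
        Z.append((r,world(F,round(u),round(v))[2].round(1)) if 0<=u<640 and 0<=v<400 else (r,None))
    print(Z)
# bystanders + nut hexagon in side view: compare before/after
a=pickle.load(open("side.pkl","rb"))["color"].astype(int);b=pickle.load(open("end_side.pkl","rb"))["color"].astype(int)
for n,x in dict(jar=[615,-368,30],dish=[424,-616,8],tape=[612,-471,10]).items():
    u,v=pix(F,x);u,v=int(u),int(v);print(n,(u,v),np.abs(a-b)[v-16:v+16,u-16:u+16].mean().round(1))
```

```text
t 30.62 tcp [ 417.  -395.4  264.2] yaw -25.02 tilt [ 0.1112 -0.0594] j [-0.41  0.07  1.21  1.73 -0.11  1.26 -1.19] F [-0.4  0.8  0.2] M [0.11 0.13 0.05] open 77.2
wrist (np.float64(519.1131669896831), np.float64(-446.23267570131077), np.float64(155.00277041122922), np.float64(1019.5450980392156))
[(34, np.float64(17.2)), (50, np.float64(17.5)), (65, np.float64(16.4)), (75, np.float64(16.6)), (90, np.float64(16.1)), (120, np.float64(17.0)), (130, np.float64(16.9)), (150, np.float64(17.6)), (160, np.float64(16.5))]
side (np.float64(518.5498812879914), np.float64(-439.74602447043117), np.float64(154.96131660267858), np.float64(434.69803921568626))
[(34, np.float64(18.9)), (50, np.float64(14.3)), (65, np.float64(16.3)), (75, np.float64(15.6)), (90, np.float64(16.6)), (120, np.float64(17.4)), (130, np.float64(16.4)), (150, np.float64(16.4)), (160, np.float64(15.6))]
jar (270, 216) 4.0
dish (383, 173) 5.3
tape (291, 192) 4.8
```

```bash
python3 -c "
from workcell import ctrl
print(ctrl.job_done())"
```

```text
the job is handed in; nothing more can be done
None
```

I tightened the nut to its stop, inferred from torque rising to about 3 N m and again to 2 N m on reseating, since the joint value can't be read; the wrench lies flat beside the bracket, the jar, dish and tape roll look unmoved, and the job was handed in at 30.6 s, but I viewed 11 pictures against the limit of 10.

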